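# Build up a buffer pack on the bike-stand saddle

### The job

Build a buffer pack on the round green saddle plate. Clear the sprocket off the plate onto the black rubber mat, and pry the red lid of the grey parts case up with the blade of the tyre lever (not with the gripper itself) until the lid stands wide open. Stack on the saddle, flat and neatly centred: the steel base disc at the bottom, on it every yellow buffer from the case in any order, and the blue cap on top with its knob up. Finish with the lid still open and the sprocket and the tyre lever lying on the mat, and leave the other things on the bench alone.

Things in the scene. Friction and masses are not known exactly. Their poses are not given: they have to be found in the camera images.
- saddle: round dark green steel plate, 110 mm diameter, fixed to the bench; a thin white ring of 64 mm diameter marks its middle. Origin on its axis at bench height; its flat top is 20 mm above the origin; z up
- mat: black rubber mat with two yellow edge stripes, fixed, 240 (its x) x 190 (its y) x 3 mm; origin at the centre of its underside, z up
- sprocket: loose dark steel chain sprocket, 92 mm over the teeth and 8 mm thick, with a bright round boss of 36 mm diameter rising 24 mm above the toothed disc (top 32 mm above the origin); origin at the centre of its underside; starts lying on the saddle, boss up; 0.25 to 0.45 kg
- case: grey open-topped parts case, fixed, outside 160 (its x) x 230 (its y) x 40 mm high, walls and floor 5 mm; origin at the centre of its underside, z up. The lid's hinge runs along its +x top edge; its -x side is where the lid overhangs. The buffers lie on its floor in a 2 x 2 layout
- lid (a joint): angle of the red lid of the case (rad): 0 closed, 1.57 upright, stop at 2.1; stiff hinge, stays where it is left; about 2 N at the lip raises it. The lid is a flat panel 5 mm thick, 230 mm wide, 177 mm from hinge to lip
- lid_lip (a point): middle of the lower edge of the lid's free end (moves with the lid). When closed it is 40 mm above the bench and overhangs the case's wall by 17 mm, leaving room for a blade below it; its x axis points to the hinge
- lid_hinge (a point): middle of the hinge line, 40 mm above the bench, at the +x top edge of the case; the underside of the lid passes through it
- lever: tyre lever, loose, 240 mm long, 0.11 to 0.18 kg: blue handle 120 x 16 wide x 14 mm high (from -90 to +30 mm along its x) and a flat steel blade 120 x 18 x 4 mm (from +30 to +150 mm, flush with the underside). Origin on the underside near the centre of mass, x points to the blade's tip, z up as it lies
- lever_tip (a point): end of the tyre lever's blade, mid thickness, 150 mm from the lever's origin
- base: loose bright steel disc, 56 mm diameter, 10 mm thick; origin at its centre (mid thickness), z along its axis
- buffer1: loose yellow buffer disc with a black centre dot, 50 mm diameter, 12 mm thick; origin at its centre (mid thickness), z along its axis; starts inside the case; two to four of the four are present
- buffer2: loose yellow buffer disc with a black centre dot, 50 mm diameter, 12 mm thick; origin at its centre (mid thickness), z along its axis; starts inside the case; two to four of the four are present
- buffer3: loose yellow buffer disc with a black centre dot, 50 mm diameter, 12 mm thick; origin at its centre (mid thickness), z along its axis; starts inside the case; two to four of the four are present
- buffer4: loose yellow buffer disc with a black centre dot, 50 mm diameter, 12 mm thick; origin at its centre (mid thickness), z along its axis; starts inside the case; two to four of the four are present
- cap: loose blue cap: disc of 50 mm diameter, 8 mm thick, with a knob of 24 mm diameter, 12 mm high on its top (20 mm in all); origin at the centre of its underside, z up through the knob
- hammer: loose bystander, leave it where it is: hammer
- wrench: loose bystander, leave it where it is: steel wrench
- oil: loose bystander, leave it where it is: red bottle, 66 mm diameter, 170 mm high
- grease: loose bystander, leave it where it is: grey jar, 64 mm diameter, 70 mm high
- paintcan: loose bystander, leave it where it is: can, 60 mm diameter, 110 mm high
- mug: loose bystander, leave it where it is: blue mug, 80 mm diameter, 90 mm high

How it is judged (in metres and radians):
On the way, in this order (a step that is already met when the one before it is completed fails the run):
1. the tyre lever's blade lifts the lid off its rim (past 0.3 rad, lever touching the lid) (value of joint lid above 0.3 rad and contact force between lever and lid above 0.2 N), for 0.05 s.
2. the lid stands open past 1.4 rad (value of joint lid above 1.4 rad), for 0.2 s.
At the end, for the whole second after the job is handed in: Lid open past 1.4 rad; sprocket (flat) and tyre lever resting on the mat, their origins within 110 x 85 mm of its middle; base disc on the saddle, all buffers above it and the cap above all buffers, knob up, each centred within 7 mm of the saddle's axis and level within 0.1 rad, everything at rest (value of joint lid above 1.4 rad and x of sprocket in the frame of mat between -0.11 and 0.11 m and y of sprocket in the frame of mat between -0.085 and 0.085 m and z of each of sprocket, lever in the frame of mat below 0.022 m and linear speed of each of sprocket, lever, base, buffer1, buffer2, buffer3, buffer4, cap below 0.02 m/s and x of lever in the frame of mat between -0.11 and 0.11 m and y of lever in the frame of mat between -0.085 and 0.085 m and angle between sprocket's own z axis and vertical below 0.15 rad and z of base in the frame of saddle between 0.018 and 0.029 m and angle between cap's own z axis and vertical below 0.1 rad and horizontal distance between each of base, buffer1, buffer2, buffer3, buffer4, cap and saddle below 0.007 m and angle between the z axis of each of base, buffer1, buffer2, buffer3, buffer4, cap and the z axis of saddle, either way round below 0.1 rad and z of each of buffer1, buffer2, buffer3, buffer4, cap in the frame of saddle above 0.018 m and z of each of buffer1, buffer2, buffer3, buffer4 in the frame of cap below -0.003 m); the robot touches nothing.
It fails at once if the gripper or arm pushes the lid itself while it is being opened (below 1 rad) (value of joint lid below 1 rad and contact force between any of the fingers, the arm and lid above 1 N).
It fails at once if a bystander is moved by more than 40 mm (distance of any of hammer, wrench, oil, grease, paintcan, mug from where it was at the start of the episode above 0.04 m).
Of buffer1, buffer2, buffer3, buffer4 only 2 to 4 are there at a start; the rules pass over those that are not, and their reading is None.
At some moment in a run one of cap, sprocket, lever may be knocked a few centimetres aside while the robot is not near it.
Once in a run the grip may slacken for a moment while it holds something.
It also fails if it takes over 210 s, if anything falls off the work surface, if the arm or the gripper's body presses on something with over 40 N, if the wrist force passes 120 N, or if a joint passes its speed limit or range.

### The arm

A 6-joint arm with a two-finger parallel gripper is mounted at the origin on the work surface. World frame = base frame: x ahead of the robot, y to its left, z up, the work surface at z = 0. Lengths are in mm, angles in rad, forces in N, time in s.
With the tool pointing down it reaches from about 350 to 975 mm from the base axis. Payload 7.1 kg.
Tool frame: the origin (TCP) lies midway between the tips of the shut fingers; the grasp point (between the pads) lies 19 mm behind it (env.hold_point_z is the distance from the TCP to the grasp point, in mm); z points along the fingers, y is the line along which they close (so a half turn about z gives the same grasp; the last joint's range is limited). The gripper opens to 88 mm and grips with 3 to 60 N. Pads are 20 mm wide; open, the fingers measure 115 mm over their backs; the gripper's body (75 mm by 178 mm) begins 61 mm behind the grasp point.
Start: joints at [-1.146, 0.423, 1.63, -0, 1.089, -0.019], TCP at [268.373, -564.429, 222.675] pointing down, gripper open.
Joint ranges: [-3, 3], [-0.9, 2.11], [0.09, 2.58], [-1.31, 4.45], [0.11, 2.69], [-2.54, 2.54]. Speed limits (rad/s): [2.39, 2.39, 3.01, 3.14, 3.14, 3.14].

### API

Orientations are given as a unit quaternion [x, y, z, w].
In Python, from rig import env gives the robot as it stands. The module is installed in compiled form; this text tells all that it offers.
- The arm moves only by the tool jog_arm, never from a script. Its argument "increments" is a list that holds one entry, the list of rows, each a list of 7 numbers: the closure, from -1 (fully open) to 1 (shut), then the shift along the tool's x, y, z in cm, then the turn, a rotation vector about the tool's x, y, z in rad. In form: [[[gripper, x, y, z, ax, ay, az], ...]]. A call has 1 to 10 rows; each row is the pose to reach, as a shift and turn from the pose commanded when the call began, along the tool's axes at that moment; what a row does not reach only later rows make up. A row lasts 1/10 s, in which the tool goes at most 50 mm and 8.59 degrees, less where a joint would pass 70% of its speed; a pose out of reach is approached as far as the arm can. A call with a gripper value outside its range is refused whole. The fingers move at their own pace and stop on an object; the grip force is fixed at half the most. Time passes only in rows, so rows that repeat a pose let the fingers close. It gives the time, the measured TCP pose, the force, the opening and the grip force at its end, in the units of the state.
- env.sense(): the state, without advancing time (a new reading comes with each control period).
- env.get_image(name): name is "scene" or "top"; returns the picture (420x560x3 uint8, red, green, blue); there is no depth.
- env.camera_params(name): a dict with "vertical_fov" (degrees; the focal length in pixels is half the picture's height over the tangent of half this angle, whatever the lens; pixels are square), "cx", "cy" (the principal point, pixels), "k1" (the pictures are not rectified: a ray, as slopes to the right and down, at radius r is drawn at 1 + k1 r^2 times it, then the intrinsics apply), "xyz" and "rotation" of the camera in the world. Camera axes: x right, y down, z forward; pixel columns grow to the right and rows downward; lengths in mm; the calibration is good to about 2 mm. A picture is of the moment at which its call begins. camera_params takes no time and is no camera call.
- env.close_job(): hands the job in; it is judged then, once.
Trained networks look in the newest picture that a camera, given by its name, has taken for a name from the list of things; names that differ only in an ending like _2 or _b are one class to them, and where a whole thing is asked for, a point or a joint stands for the part that bears it (a point fixed in the world has none). Each returns a list of dicts, best first, with "score" (0 to 1); they miss things now and then, are a little off and sometimes report something else, mostly with a low value. They report only what shows in the picture. A call takes as long as a camera call.
- env.find_in(camera, thing): "xy" ([column, row] in pixels, amid what is visible of it).
The state is a dict: "time_s": time; "joint_pos": joint angles; "dq": joint speeds; "tau": joint torques, N m; "ee_pos": TCP position; "tool_rot": TCP orientation; "wrist_force": force on the tool from outside, world axes, zero at the start; "ft_torque": the same for the moment, N m; "grip_width": finger opening in mm; "finger_force": force on a finger pad.
Only numpy, scipy, OpenCV 4.12 (cv2) and the standard library are available. Lean on these libraries where they do the work, as an engineer would, in place of code of your own. Each camera call takes 0.05 s, during which the arm holds its last target. There are 200 camera calls.

## Working session

There is one attempt and no reset: what is moved stays moved. The work goes in short steps, Python scripts to look and compute and a tool call to move; the robot and the scene stay as the last step left them, time stands still between calls to the robot, and variables do not carry over. Pictures are saved under pics/ and viewed, at most 14 in all, crops included, and the job is handed in when it is done.

Besides the shell and the picture viewer there is one more tool, called after "Request:" as name([rows], argument=value, ...), one row to a line, values as JSON. jog_arm: Moves the arm, as the interface text tells. Its arguments: {"type":"object","properties":{"increments":{"type":"array"}},"required":["increments"]}

```bash
mkdir -p pics; cat > h.py <<'E'
from rig import env
import numpy as np, cv2
from scipy.spatial.transform import Rotation as R
def snap(c,f=None):
    im=env.get_image(c)
    if f: cv2.imwrite(f'pics/{f}.png',im[:,:,::-1])
    return im
def P(c):
    p=env.camera_params(c); r=np.array(p['rotation'],float)
    M=r if r.shape==(3,3) else R.from_quat(r).as_matrix()
    return p,M,np.array(p['xyz'],float),210/np.tan(np.radians(p['vertical_fov'])/2)
def w(c,uv,z):
    p,M,t,f=P(c)
    d=(np.array(uv,float)-[p['cx'],p['cy']])/f
    s=d.copy()
    for _ in range(20): s=d/(1+p['k1']*(s@s))
    r=M@np.array([s[0],s[1],1]); return t+r*(z-t[2])/r[2]
def px(c,X):
    p,M,t,f=P(c); q=M.T@(np.array(X,float)-t); s=q[:2]/q[2]
    return s*(1+p['k1']*(s@s))*f+[p['cx'],p['cy']]
E
python3 - <<'E'
from h import *
a=snap('scene','s0');b=snap('top','t0')
for c in('scene','top'):print(env.camera_params(c))
Z=dict(saddle=20,mat=3,sprocket=52,case=40,lid=45,lid_lip=40,lever=7,base=10,buffer1=12,cap=20,hammer=10,wrench=5,oil=170,grease=70,paintcan=110,mug=90)
for n,z in Z.items():
  print(n,[(np.round(d['xy']),round(d['score'],2),np.round(w('top',d['xy'],z)[:2])) for d in env.find_in('top',n)[:3]])
print(env.sense())
E
```

```text
{'vertical_fov': 52.720961594508225, 'cx': 285.58236582967584, 'cy': 212.42194110283475, 'k1': 0.019721493819827993, 'xyz': array([ 980.50940686,  447.40227952, 1063.58647132]), 'rotation': array([ 0.38501776,  0.88377835, -0.24442329, -0.10466325])}
{'vertical_fov': 44.91842622749635, 'cx': 288.9256119933083, 'cy': 214.2069542329549, 'k1': -0.027523732208999514, 'xyz': array([ 448.22361871,   50.26825683, 1553.97607098]), 'rotation': array([ 0.71694734, -0.6967403 ,  0.02000695, -0.01179781])}
saddle [(array([262., 214.]), 0.56, array([516., 114.]))]
mat [(array([195., 216.]), 0.79, array([503., 318.]))]
sprocket [(array([271., 201.]), 0.85, array([555.,  88.]))]
case [(array([390., 201.]), 0.71, array([ 565., -267.]))]
lid [(array([385., 201.]), 0.83, array([ 564., -253.]))]
lid_lip [(array([393., 201.]), 0.79, array([ 564., -278.]))]
lever [(array([289., 247.]), 0.97, array([417.,  29.]))]
base [(array([259., 161.]), 0.66, array([679., 129.])), (array([387., 200.]), 0.34, array([ 569., -266.]))]
buffer1 []
cap [(array([289., 250.]), 0.43, array([411.,  30.]))]
hammer []
wrench [(a
[... 328 characters left out ...]
'time_s': 0.9, 'joint_pos': array([-1.14596798e+00,  4.23077759e-01,  1.62987733e+00, -2.11664720e-05,
        1.08858950e+00, -1.89818621e-02]), 'dq': array([ 0.00182742, -0.00190255,  0.00012395,  0.00076947,  0.00027857,
       -0.00110669]), 'tau': array([-7.42237717e-04, -5.44560206e+01, -2.74051023e+01,  6.43091043e-02,
        1.66927296e-02, -2.44725157e-05]), 'ee_pos': array([ 268.39408088, -564.44032041,  222.69788367]), 'tool_rot': array([ 9.75478848e-01,  2.20093200e-01, -4.34066816e-06,  2.54299319e-05]), 'wrist_force': array([ 0.14853105, -0.51632912, -1.05244603]), 'ft_torque': array([-0.00342192,  0.0086467 , -0.00474074]), 'finger_force': 0.0, 'grip_width': 87.7548638827915}
```

```bash
ls pics
```

```text
s0.png
t0.png
```

View pics/t0.png

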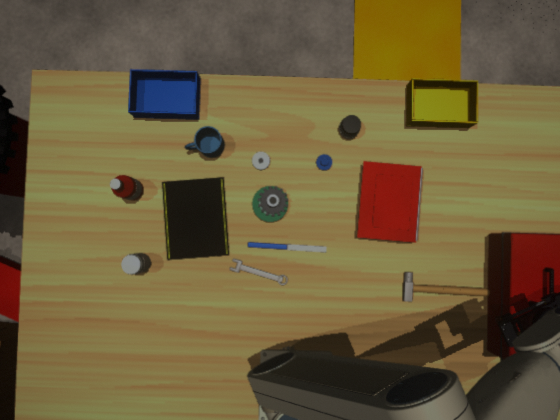

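View pics/s0.png

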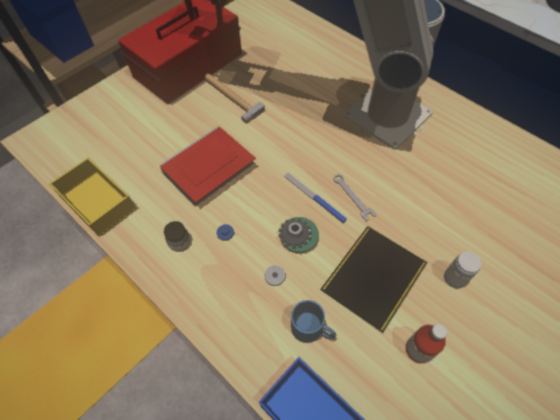

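```bash
python3 - <<'E'
import cv2,numpy as np
a=cv2.imread('pics/t0.png');b=cv2.imread('pics/s0.png')
A=cv2.resize(a[120:290,225:435],None,fx=3.5,fy=3.5,interpolation=cv2.INTER_CUBIC)[:595]
B=cv2.resize(b[110:300,150:400],None,fx=3.1,fy=3.1,interpolation=cv2.INTER_CUBIC)
cv2.imwrite('pics/A.png',A);cv2.imwrite('pics/B.png',B);print(A.shape,B.shape)
E
```

```text
(595, 735, 3) (589, 775, 3)
```

View pics/A.png

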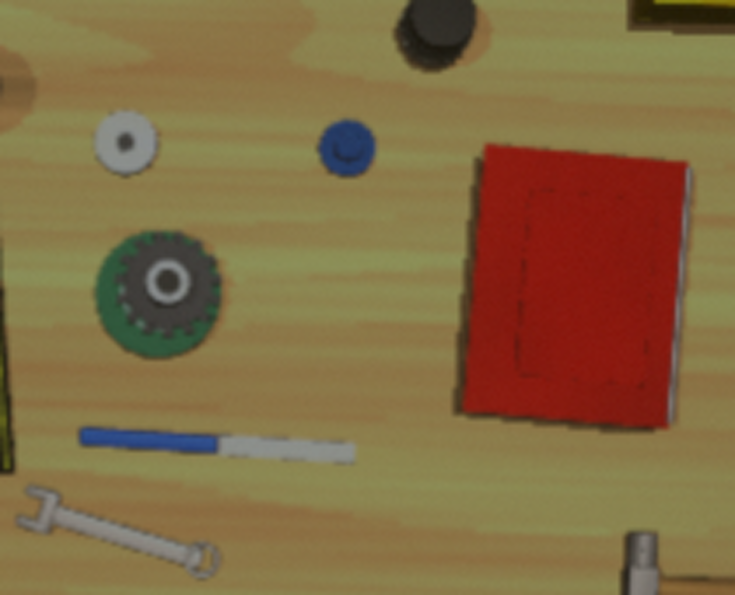

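View pics/B.png

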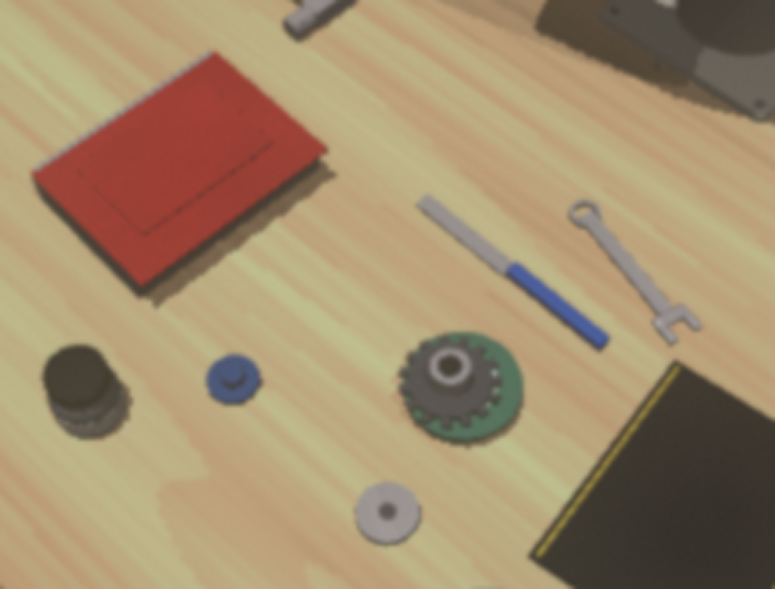

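```bash
cat >> h.py <<'E'
def blob(c,im,rng,uv,z,rad=45):
    """centroid of HSV-range pixels near uv -> world at z"""
    hsv=cv2.cvtColor(im,cv2.COLOR_RGB2HSV); m=cv2.inRange(hsv,np.array(rng[0]),np.array(rng[1]))
    k=np.zeros_like(m); cv2.circle(k,tuple(int(round(v)) for v in uv),rad,255,-1); m&=k
    n,l,s,ce=cv2.connectedComponentsWithStats(m)
    if n<2: return None
    i=1+np.argmax(s[1:,4]); return ce[i],s[i],np.round(w(c,ce[i],z),1),(l==i).astype(np.uint8)
def rows(*wp,s=None):
    """wp: (x,y,z,yaw_deg of tool x[,tilt_world_rotvec]) -> shift cm, rotvec in current tool frame"""
    s=s or env.sense(); R0=R.from_quat(s['tool_rot']); p0=np.array(s['ee_pos'])
    for q in wp:
        Rt=R.from_euler('z',q[3],degrees=True)*R.from_euler('x',180,degrees=True)
        if len(q)>4: Rt=R.from_rotvec(q[4])*Rt
        d=R0.inv().apply(np.array(q[:3])-p0)/10; a=(R0.inv()*Rt).as_rotvec()
        print(q[:4],'->',np.round(d,2).tolist(),np.round(a,3).tolist(),'n>=%d'%max(np.ceil(np.linalg.norm(d)/5),np.ceil(np.degrees(np.linalg.norm(a))/8.59)))
def st():
    s=env.sense(); print(round(s['time_s'],1),np.round(s['ee_pos'],1),np.round(s['wrist_force'],1),round(s['grip_width'],1),round(s['finger_force'],1),np.round(s['joint_pos'],2))
E
python3 - <<'E'
from h import *
im=cv2.imread('pics/t0.png')[:,:,::-1].copy()
c=lambda u,v:(u/3.5+225,v/3.5+120)
L={k:w('top',c(*v),45)[:2] for k,v in dict(lipA=(485,145),hinA=(688,162),lipB=(461,412),hinB=(668,428)).items()};print(L)
lip=(L['lipA']+L['lipB'])/2;hin=(L['hinA']+L['hinB'])/2
print('lip',lip,'hinge',hin,np.linalg.norm(lip-hin),'dir',np.degrees(np.arctan2(*(hin-lip)[::-1])),np.degrees(np.arctan2(*(L['lipA']-L['lipB'])[::-1])))
print('red',blob('top',im,((0,150,60),(8,255,255)),(390,201),45,60)[:3])
print('blue cap',blob('top',im,((100,120,40),(125,255,255)),(324,162),10,14)[:3])
b=blob('top',im,((100,120,40),(125,255,255)),(268,245),14,30);print('handle',b[:3])
for nm,uv in dict(hEnd=(79,436),join=(217,444),tip=(355,453)).items(): print(nm,w('top',c(*uv),7 if nm!='tip' else 4)[:2])
for nm,(uv,z) in dict(base=((126,142),10),boss=((168,282),52),hub=((348,147),20)).items(): print(nm,w('top',c(*uv),z)[:2])
print('green',blob('top',im,((45,60,20),(90,255,255)),(270,204),20,25)[:3])
E
```

```text
{'lipA': array([ 681.04654473, -185.34580909]), 'hinA': array([ 671.84757309, -360.32142822]), 'lipB': array([ 452.26077542, -169.80190719]), 'hinB': array([ 443.56704449, -346.88226524])}
lip [ 566.65366007 -177.57385814] hinge [ 557.70730879 -353.60184673] 176.25518423230685 dir -92.90946635789646 -3.8867515088041498
red (array([388.66853178, 201.54028648]), array([ 357,  161,   64,   81, 4468], dtype=int32), array([ 562.9, -263.1,   45. ]))
blue cap (array([323.84210526, 161.88888889]), array([317, 155,  15,  15, 171], dtype=int32), array([681.3, -69. ,  10. ]))
handle (array([267.10191083, 245.34394904]), array([248, 243,  39,   6, 157], dtype=int32), array([421.6,  96.7,  14. ]))
hEnd [422.17739725 156.27456486]
join [418.62802573  36.33050201]
tip [414.10677407 -84.07398332]
base [679.53024837 123.28509782]
boss [555.13409358  82.09100424]
hub [679.48406093 -69.98721084]
green (array([264.53125   , 208.21306818]), array([252, 186,  35,  36, 352], dtype=int32), array([533.5, 107.7,  20. ]))
```

```bash
python3 - <<'E'
from h import *
rows((555,82,150,90))
E
```

```text
(555, 82, 150, 90) -> [53.64, -46.07, 7.27] [0.0, 0.0, -1.127] n>=15
```

Request:
jog_arm([
  [[-1, 53.64, -46.07, 7.27, 0, 0, -1.127], [-1, 53.64, -46.07, 7.27, 0, 0, -1.127], [-1, 53.64, -46.07, 7.27, 0, 0, -1.127], [-1, 53.64, -46.07, 7.27, 0, 0, -1.127], [-1, 53.64, -46.07, 7.27, 0, 0, -1.127], [-1, 53.64, -46.07, 7.27, 0, 0, -1.127], [-1, 53.64, -46.07, 7.27, 0, 0, -1.127], [-1, 53.64, -46.07, 7.27, 0, 0, -1.127], [-1, 53.64, -46.07, 7.27, 0, 0, -1.127], [-1, 53.64, -46.07, 7.27, 0, 0, -1.127]],
])

```text
time_s: 1.9
ee_pos: [470.7, -107.8, 171.7]
tool_rot: [0.707, 0.707, 0.0, 0.0]
wrist_force: [1.6, -0.2, 0.1]
grip_width: 87.9
finger_force: 0.0
```

```bash
python3 - <<'E'
from h import *
st();rows((555,82,150,90),(555,82,80,90))
E
```

```text
1.9 [ 470.7 -107.8  171.7] [ 1.6 -0.2  0.1] 87.9 0.0 [-0.25  0.29  1.98 -0.    0.87 -0.25]
(555, 82, 150, 90) -> [18.99, 8.43, 2.17] [0.001, 0.0, 0.0] n>=5
(555, 82, 80, 90) -> [18.99, 8.42, 9.17] [0.001, 0.0, 0.0] n>=5
```

Request:
jog_arm([
  [[-1, 19, 8.4, 5, 0, 0, 0], [-1, 19, 8.4, 5, 0, 0, 0], [-1, 19, 8.4, 5, 0, 0, 0], [-1, 19, 8.4, 5, 0, 0, 0], [-1, 19, 8.4, 5, 0, 0, 0], [-1, 19, 8.4, 9, 0, 0, 0], [-1, 19, 8.4, 12, 0, 0, 0], [-1, 19, 8.4, 13.9, 0, 0, 0], [-1, 19, 8.4, 13.9, 0, 0, 0], [1, 19, 8.4, 13.9, 0, 0, 0]],
])

```text
time_s: 2.9
ee_pos: [554.0, 79.8, 32.9]
tool_rot: [0.707, 0.707, -0.0, -0.0]
wrist_force: [-0.9, -0.0, 0.5]
grip_width: 82.7
finger_force: 0.0
```

Request:
jog_arm([
  [[1, 0, 0, 0, 0, 0, 0], [1, 0, 0, 0, 0, 0, 0], [1, 0, 0, 0, 0, 0, 0], [1, 0, 0, -1, 0, 0, 0], [1, 0, 0, -4, 0, 0, 0], [1, 0, 0, -4, 0, 0, 0]],
])

```text
time_s: 3.5
ee_pos: [556.4, 80.6, 76.2]
tool_rot: [0.707, 0.707, 0.002, 0.002]
wrist_force: [0.0, -0.1, 1.1]
grip_width: 35.2
finger_force: 0.0
```

```bash
python3 - <<'E'
from h import *
st();im=snap('top','t1')
for u in ('sprocket','mat','saddle','lever','cap','base'): print(u,[(np.round(d['xy']),round(d['score'],2)) for d in env.find_in('top',u)[:2]])
c=lambda u,v:w('top',(u,v),3)[:2]
print('mat corners',[c(*q) for q in((162,182),(223,177),(229,257),(168,261))])
rows((545,300,110,90),(545,300,17,90))
E
```

```text
3.5 [556.4  80.6  76.2] [ 0.  -0.1  1.1] 35.2 0.0 [0.12 0.54 1.86 0.   0.74 0.12]
sprocket []
mat [(array([198., 217.]), 0.75)]
saddle []
lever [(array([313., 250.]), 0.65)]
cap [(array([323., 162.]), 0.5)]
base [(array([258., 159.]), 0.73)]
mat corners [array([605.73291445, 424.46591984]), array([626.51250308, 238.36583568]), array([382.76565101, 211.80336375]), array([365.32602002, 396.7520904 ])]
(545, 300, 110, 90) -> [21.98, -0.85, -3.82] [-0.001, 0.0, -0.0] n>=5
(545, 300, 17, 90) -> [21.98, -0.83, 5.48] [-0.001, 0.0, -0.0] n>=5
```

Request:
jog_arm([
  [[1, 0, 0, 0, 0, 0, 0], [1, 0, 0, 0, 0, 0, 0], [1, 0, 0, 0, 0, 0, 0]],
])

```text
time_s: 4.15
ee_pos: [553.9, 80.2, 72.3]
tool_rot: [0.707, 0.707, -0.0, -0.0]
wrist_force: [-0.0, 0.0, -0.0]
grip_width: 0.7
finger_force: 0.0
```

```bash
python3 - <<'E'
from h import *
im=snap('top','t2');b=snap('scene','s2')
a=cv2.resize(im[150:290,200:330],None,fx=3,fy=3);b=cv2.resize(b[170:310,220:350],None,fx=3,fy=3)
cv2.imwrite('pics/c2.png',np.hstack([a,b])[:,:,::-1])
E
```

```text
(no output)
```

View pics/c2.png

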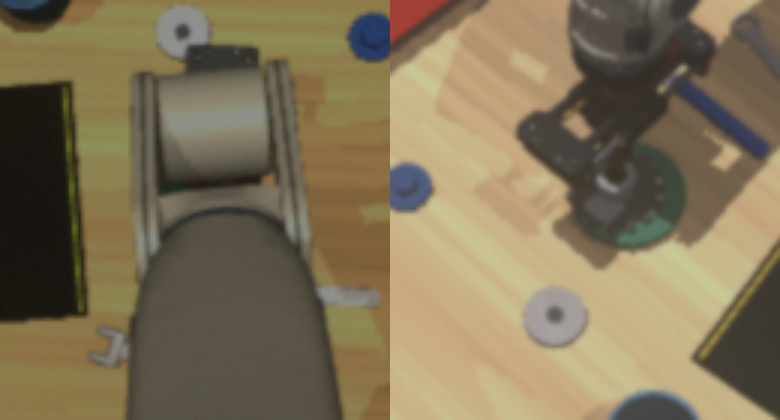

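Request:
jog_arm([
  [[-1, 0, 0, 0, 0, 0, 0], [-1, 0, 0, 0, 0, 0, 0], [-1, 0, 0, 0, 0, 0, 0], [-1, 0, 0, 0, 0, 0, 0], [-1, 0, 0, 0, 0, 0, 0], [-1, 0.2, 0.1, 0, 0, 0, 0], [-1, 0.2, 0.1, 2, 0, 0, 0], [-1, 0.2, 0.1, 4, 0, 0, 0], [-1, 0.2, 0.1, 4, 0, 0, 0], [1, 0.2, 0.1, 4, 0, 0, 0]],
])

```text
time_s: 5.25
ee_pos: [554.9, 82.3, 32.5]
tool_rot: [0.707, 0.707, -0.0, -0.0]
wrist_force: [-0.4, -0.1, 0.1]
grip_width: 66.9
finger_force: 0.0
```

Request:
jog_arm([
  [[1, 0, 0, 0, 0, 0, 0], [1, 0, 0, 0, 0, 0, 0], [1, 0, 0, 0, 0, 0, 0], [1, 0, 0, 0, 0, 0, 0], [1, 0, 0, 0, 0, 0, 0], [1, 0, 0, 0, 0, 0, 0], [1, 0, 0, 0, 0, 0, 0]],
])

```text
time_s: 5.95
ee_pos: [555.8, 82.3, 33.2]
tool_rot: [0.707, 0.707, 0.001, 0.001]
wrist_force: [1.7, 0.8, 6.4]
grip_width: 35.5
finger_force: 30.0
```

Request:
jog_arm([
  [[1, 0, 0, -2, 0, 0, 0], [1, 0, 0, -5, 0, 0, 0], [1, 0, 0, -6, 0, 0, 0], [1, 0, 0, -6, 0, 0, 0], [1, 0, 0, -6, 0, 0, 0]],
])

```text
time_s: 6.45
ee_pos: [554.2, 82.2, 91.6]
tool_rot: [0.707, 0.707, -0.001, -0.0]
wrist_force: [-0.3, 0.4, -4.2]
grip_width: 35.2
finger_force: 30.0
```

```bash
python3 - <<'E'
from h import *
st();rows((540,300,90,90),(540,300,17,90))
E
```

```text
6.5 [554.2  82.2  91.6] [-0.3  0.4 -4.2] 35.2 30.0 [0.13 0.52 1.85 0.   0.77 0.13]
(540, 300, 90, 90) -> [21.78, -1.42, 0.16] [-0.001, 0.0, 0.0] n>=5
(540, 300, 17, 90) -> [21.79, -1.41, 7.46] [-0.001, 0.0, 0.0] n>=5
```

Request:
jog_arm([
  [[1, 21.8, -1.4, 0, 0, 0, 0], [1, 21.8, -1.4, 0, 0, 0, 0], [1, 21.8, -1.4, 0, 0, 0, 0], [1, 21.8, -1.4, 0, 0, 0, 0], [1, 21.8, -1.4, 0, 0, 0, 0], [1, 21.8, -1.4, 3, 0, 0, 0], [1, 21.8, -1.4, 6, 0, 0, 0], [1, 21.8, -1.4, 7.4, 0, 0, 0], [1, 21.8, -1.4, 7.5, 0, 0, 0], [1, 21.8, -1.4, 7.5, 0, 0, 0]],
])

```text
time_s: 7.45
ee_pos: [540.7, 299.6, 16.8]
tool_rot: [0.707, 0.707, -0.001, -0.0]
wrist_force: [0.5, 0.1, -2.1]
grip_width: 35.5
finger_force: 30.0
```

Request:
jog_arm([
  [[-1, 0, 0, 0, 0, 0, 0], [-1, 0, 0, 0, 0, 0, 0], [-1, 0, 0, 0, 0, 0, 0], [-1, 0, 0, 0, 0, 0, 0], [-1, 0, 0, -2, 0, 0, 0], [-1, 0, 0, -6, 0, 0, 0], [-1, 0, 0, -10, 0, 0, 0], [-1, 0, 0, -13, 0, 0, 0], [-1, 0, 0, -13, 0, 0, 0], [-1, 0, 0, -13, 0, 0, 0]],
])

```text
time_s: 8.45
ee_pos: [541.3, 300.4, 148.4]
tool_rot: [0.707, 0.707, 0.001, 0.0]
wrist_force: [0.7, 0.7, 0.0]
grip_width: 87.8
finger_force: 0.0
```

```bash
python3 - <<'E'
from h import *
st();im=snap('top','t3');s=snap('scene','s3')
cv2.imwrite('pics/c3.png',np.vstack([cv2.resize(im[140:280,150:350],None,fx=2,fy=2),cv2.resize(s[150:300,220:420],None,fx=2,fy=2)])[:,:,::-1])
for cam,i in(('top',im),('scene',s)):
  r=blob(cam,i,((45,60,20),(90,255,255)),px(cam,(533,108,20)),20,40); print(cam,r[:3])
  r=blob(cam,i,((100,120,40),(125,255,255)),px(cam,(420,97,14)),14,40); print(r and r[:3])
E
```

```text
8.4 [541.3 300.4 148.4] [0.7 0.7 0. ] 87.8 0.0 [ 0.49  0.5   1.7  -0.    0.94  0.49]
top (array([269.89655172, 203.53615128]), array([253, 186,  35,  36, 899], dtype=int32), array([548.2,  91.9,  20. ]))
(array([266.94155844, 245.37012987]), array([248, 243,  39,   6, 154], dtype=int32), array([421.5,  97.2,  14. ]))
scene (array([310.47619048, 224.19047619]), array([307, 221,   8,   7,  21], dtype=int32), array([507.4,  98.1,  20. ]))
(array([332.80555556, 210.52777778]), array([317, 197,  28,  24,  72], dtype=int32), array([426.8, 113.5,  14. ]))
```

View pics/c3.png

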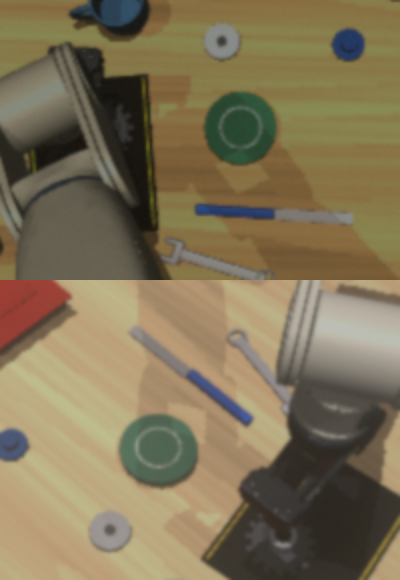

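```bash
python3 - <<'E'
from h import *
rows((419.5,49,80,88.1),(419.5,49,2,88.1))
E
```

```text
(419.5, 49, 80, 88.1) -> [-25.07, -12.05, 6.68] [-0.002, 0.001, 0.033] n>=6
(419.5, 49, 2, 88.1) -> [-25.07, -12.04, 14.48] [-0.002, 0.001, 0.033] n>=7
```

Request:
jog_arm([
  [[-1, -25.1, -12.1, 6.7, -0.002, 0.001, 0.033], [-1, -25.1, -12.1, 6.7, -0.002, 0.001, 0.033], [-1, -25.1, -12.1, 6.7, -0.002, 0.001, 0.033], [-1, -25.1, -12.1, 6.7, -0.002, 0.001, 0.033], [-1, -25.1, -12.1, 6.7, -0.002, 0.001, 0.033], [-1, -25.1, -12.1, 6.7, -0.002, 0.001, 0.033], [-1, -25.1, -12.1, 6.7, -0.002, 0.001, 0.033], [-1, -25.1, -12.1, 6.7, -0.002, 0.001, 0.033]],
])

```text
time_s: 9.35
ee_pos: [419.3, 48.7, 79.7]
tool_rot: [0.719, 0.695, 0.0, -0.0]
wrist_force: [0.2, 0.3, -0.0]
grip_width: 88.0
finger_force: 0.0
```

```bash
python3 - <<'E'
from h import *
st();rows((419.5,49,2,88.1))
E
```

```text
9.3 [419.3  48.7  79.7] [ 0.2  0.3 -0. ] 88.0 0.0 [0.09 0.39 2.16 0.   0.6  0.12]
(419.5, 49, 2, 88.1) -> [0.02, 0.02, 7.77] [-0.0, -0.001, -0.002] n>=2
```

Request:
jog_arm([
  [[-1, 0, 0, 4, 0, 0, 0], [-1, 0, 0, 6.5, 0, 0, 0], [-1, 0, 0, 7.75, 0, 0, 0], [-1, 0, 0, 7.75, 0, 0, 0], [1, 0, 0, 7.75, 0, 0, 0], [1, 0, 0, 7.75, 0, 0, 0], [1, 0, 0, 7.75, 0, 0, 0], [1, 0, 0, 7.75, 0, 0, 0], [1, 0, 0, 7.75, 0, 0, 0], [1, 0, 0, 7.75, 0, 0, 0]],
])

```text
time_s: 10.35
ee_pos: [420.3, 49.3, 3.3]
tool_rot: [0.719, 0.695, 0.001, 0.0]
wrist_force: [0.0, 0.1, -0.9]
grip_width: 43.3
finger_force: 0.0
```

Request:
jog_arm([
  [[1, 0, 0, 0, 0, 0, 0], [1, 0, 0, 0, 0, 0, 0], [1, 0, 0, 0, 0, 0, 0], [1, 0, 0, 0, 0, 0, 0], [1, 0, 0, 0, 0, 0, 0], [1, 0, 0, -2, 0, 0, 0], [1, 0, 0, -5, 0, 0, 0], [1, 0, 0, -8, 0, 0, 0], [1, 0, 0, -8, 0, 0, 0], [1, 0, 0, -8, 0, 0, 0]],
])

```text
time_s: 11.35
ee_pos: [420.2, 49.3, 83.2]
tool_rot: [0.719, 0.695, 0.002, 0.001]
wrist_force: [0.1, -0.0, -1.7]
grip_width: 15.8
finger_force: 30.0
```

```bash
python3 - <<'E'
from h import *
st()
lip=np.array([566.7,-177.6]);u=np.array([np.cos(np.radians(-93.4)),np.sin(np.radians(-93.4))])
q=lip-u*(132+40); print(q); rows((*q,80,86.6),(*q,31,86.6))
E
```

```text
11.3 [420.2  49.3  83.2] [ 0.1 -0.  -1.7] 15.8 30.0 [0.09 0.38 2.15 0.   0.6  0.12]
[576.90069626  -5.9027496 ]
(np.float64(576.9006962550654), np.float64(-5.902749597112347), 80, 86.6) -> [-5.0, 15.85, 0.36] [0.003, -0.001, 0.026] n>=4
(np.float64(576.9006962550654), np.float64(-5.902749597112347), 31, 86.6) -> [-5.0, 15.83, 5.26] [0.003, -0.001, 0.026] n>=4
```

Request:
jog_arm([
  [[1, -5, 15.8, 0.4, 0.003, -0.001, 0.026], [1, -5, 15.8, 0.4, 0.003, -0.001, 0.026], [1, -5, 15.8, 0.4, 0.003, -0.001, 0.026], [1, -5, 15.8, 0.4, 0.003, -0.001, 0.026], [1, -5, 15.8, 3, 0.003, -0.001, 0.026], [1, -5, 15.8, 5.2, 0.003, -0.001, 0.026], [1, -5, 15.8, 5.2, 0.003, -0.001, 0.026], [1, -5, 15.8, 5.2, 0.003, -0.001, 0.026]],
])

```text
time_s: 12.15
ee_pos: [575.0, -5.8, 29.7]
tool_rot: [0.728, 0.686, -0.002, -0.002]
wrist_force: [0.4, -0.4, -1.6]
grip_width: 15.1
finger_force: 30.0
```

```bash
python3 - <<'E'
from h import *
st();s=snap('scene','s4');t=snap('top','t4')
cv2.imwrite('pics/c4.png',np.hstack([cv2.resize(s[100:250,140:320],None,fx=2.2,fy=2.2),cv2.resize(t[150:300,250:430],None,fx=2.2,fy=2.2)])[:,:,::-1])
for c in('scene','top'):
  for n in('lever_tip','lid_lip'): print(c,n,[(np.round(d['xy'],1),round(d['score'],2),np.round(w(c,d['xy'],30 if n[1]=='e' else 40)[:2])) for d in env.find_in(c,n)[:2]])
E
```

```text
12.2 [575.   -5.8  29.7] [ 0.4 -0.4 -1.6] 15.1 30.0 [-0.03  0.63  1.83  0.    0.68  0.03]
scene lever_tip [(array([277. , 225.8]), 0.57, array([579.,  36.]))]
scene lid_lip [(array([204.3, 166.2]), 0.69, array([ 583., -261.]))]
top lever_tip [(array([276.9, 196.6]), 0.42, array([569.,  71.]))]
top lid_lip [(array([390.8, 201.1]), 0.83, array([ 565., -271.])), (array([137.4, 265.5]), 0.16, array([351., 479.]))]
```

View pics/c4.png

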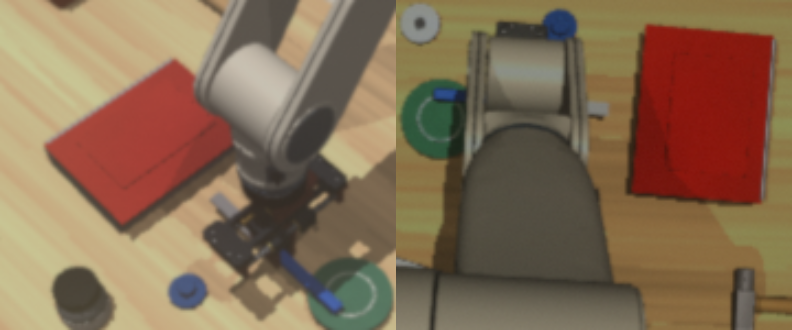

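Request:
jog_arm([
  [[1, -2, 0, 0, 0, 0, 0], [1, -4, 0, 0, 0, 0, 0], [1, -5.3, 0, 0, 0, 0, 0], [1, -5.3, 0, -0.4, 0, 0, 0], [1, -5.3, 0, -0.9, 0, 0, 0], [1, -5.5, 0, -2.55, 0, 0, 0], [1, -5.9, 0, -4.1, 0, 0, 0], [1, -6.4, 0, -5.65, 0, 0, 0], [1, -7.1, 0, -7.1, 0, 0, 0], [1, -7.1, 0, -7.1, 0, 0, 0]],
])

```text
time_s: 13.45
ee_pos: [573.7, -77.7, 104.9]
tool_rot: [0.728, 0.686, 0.001, 0.001]
wrist_force: [0.7, 0.0, -2.2]
grip_width: 15.8
finger_force: 30.0
```

```bash
python3 - <<'E'
from h import *
st();s=snap('scene','s5');t=snap('top','t5')
cv2.imwrite('pics/c5.png',np.hstack([cv2.resize(s[80:250,120:310],None,fx=2.1,fy=2.1),cv2.resize(t[140:310,250:440],None,fx=2.1,fy=2.1)])[:,:,::-1])
E
```

```text
13.4 [573.7 -77.7 104.9] [ 0.7  0.  -2.2] 15.8 30.0 [-0.16  0.51  1.81 -0.    0.81 -0.1 ]
```

View pics/c5.png

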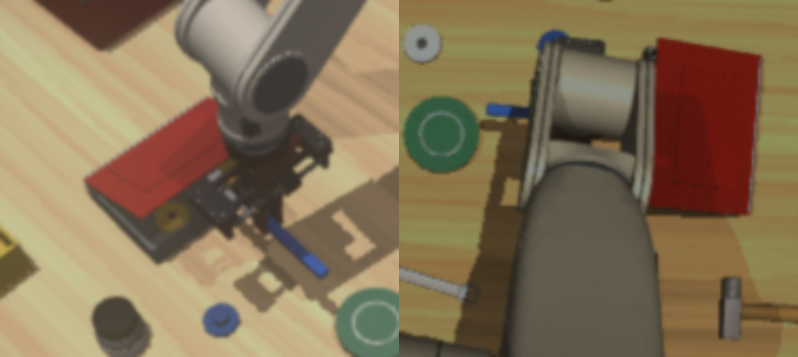

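Request:
jog_arm([
  [[1, -0.8, 0, -1.35, 0, 0, 0], [1, -1.75, 0, -2.6, 0, 0, 0], [1, -2.8, 0, -3.75, 0, 0, 0], [1, -3.95, 0, -4.8, 0, 0, 0], [1, -5.2, 0, -5.7, 0, 0, 0], [1, -6.5, 0, -6.45, 0, 0, 0], [1, -7.85, 0, -7.05, 0, 0, 0], [1, -9.25, 0, -7.55, 0, 0, 0], [1, -10.7, 0, -7.9, 0, 0, 0], [1, -10.7, 0, -7.9, 0, 0, 0]],
])

```text
time_s: 14.55
ee_pos: [566.2, -186.0, 181.8]
tool_rot: [0.728, 0.685, -0.0, 0.0]
wrist_force: [-0.2, 0.1, -1.8]
grip_width: 15.9
finger_force: 30.0
```

```bash
python3 - <<'E'
from h import *
st();s=snap('scene','s6')
cv2.imwrite('pics/c6.png',cv2.resize(s[80:250,100:310],None,fx=2.3,fy=2.3)[:,:,::-1])
E
```

```text
14.6 [ 566.2 -186.   181.8] [-0.2  0.1 -1.8] 15.9 30.0 [-0.34  0.43  1.73 -0.    0.98 -0.28]
```

View pics/c6.png

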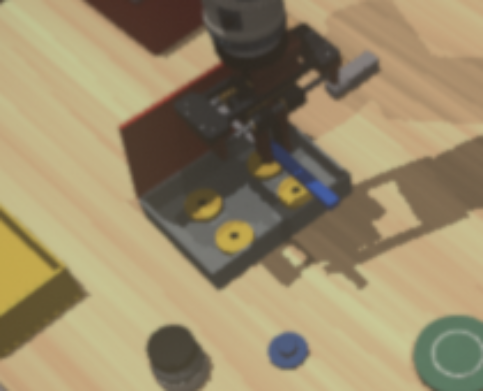

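Request:
jog_arm([
  [[1, -1.45, 0, -0.15, 0, 0, 0], [1, -2.9, 0, -0.2, 0, 0, 0], [1, -4.3, 0, -0.1, 0, 0, 0], [1, -5.7, 0, 0.2, 0, 0, 0], [1, -7.0, 0, 0.5, 0, 0, 0], [1, -7.6, 0, 0.6, 0, 0, 0], [1, -7.6, 0, 0.6, 0, 0, 0], [1, -3, 0, 0.5, 0, 0, 0], [1, 2, 0, 0.5, 0, 0, 0], [1, 5, 0, 0.5, 0, 0, 0]],
])

```text
time_s: 15.6
ee_pos: [568.5, -131.0, 176.1]
tool_rot: [0.727, 0.686, -0.0, -0.001]
wrist_force: [1.0, -0.3, -1.5]
grip_width: 15.6
finger_force: 30.0
```

```bash
python3 - <<'E'
from h import *
st()
# lever on mat: origin at mat-local (-65,-5); grip point is lever x=+18, lever dir -91.9+? use yaw 92 (mat yaw ~6)
m=np.array([495,318.]);c,s=np.cos(.108),np.sin(.108);o=m+np.array([[c,-s],[s,c]])@[-65,5]
d=np.array([np.cos(np.radians(-86)),np.sin(np.radians(-86))]);g=o+18*d;print(o,g)
rows((*g,150,94),(*g,8,94))
E
```

```text
15.6 [ 568.5 -131.   176.1] [ 1.  -0.3 -1.5] 15.6 30.0 [-0.25  0.42  1.76  0.    0.96 -0.19]
[429.83976083 315.96450726] [431.09537735 298.00835435]
(np.float64(431.09537735281384), np.float64(298.008354351175), 150, 94) -> [42.02, -16.21, 2.67] [-0.002, -0.001, -0.128] n>=10
(np.float64(431.09537735281384), np.float64(298.008354351175), 8, 94) -> [42.01, -16.19, 16.87] [-0.002, -0.001, -0.128] n>=10
```

Request:
jog_arm([
  [[1, 42, -16.2, 2.7, 0, 0, -0.128], [1, 42, -16.2, 2.7, 0, 0, -0.128], [1, 42, -16.2, 2.7, 0, 0, -0.128], [1, 42, -16.2, 2.7, 0, 0, -0.128], [1, 42, -16.2, 2.7, 0, 0, -0.128], [1, 42, -16.2, 2.7, 0, 0, -0.128], [1, 42, -16.2, 2.7, 0, 0, -0.128], [1, 42, -16.2, 2.7, 0, 0, -0.128], [1, 42, -16.2, 2.7, 0, 0, -0.128], [1, 42, -16.2, 2.7, 0, 0, -0.128]],
])

```text
time_s: 16.6
ee_pos: [430.1, 300.1, 149.5]
tool_rot: [0.68, 0.733, 0.0, -0.001]
wrist_force: [0.4, -0.2, -1.7]
grip_width: 15.9
finger_force: 30.0
```

```bash
python3 - <<'E'
from h import *
st();s=snap('scene','s7')
cv2.imwrite('pics/c7.png',s[60:400,60:500][:,:,::-1])
rows((431.1,298,8,94))
E
```

```text
16.6 [430.1 300.1 149.5] [ 0.4 -0.2 -1.7] 15.9 30.0 [0.59 0.38 1.91 0.   0.86 0.51]
(431.1, 298, 8, 94) -> [-0.0, 0.06, 14.14] [-0.001, -0.0, 0.005] n>=3
```

View pics/c7.png

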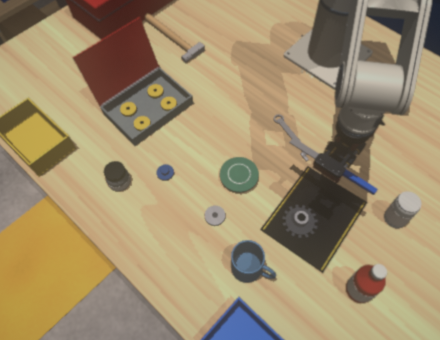

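Request:
jog_arm([
  [[1, 0, 0, 5, 0, 0, 0], [1, 0, 0, 10, 0, 0, 0], [1, 0, 0, 13, 0, 0, 0], [1, 0, 0, 14.1, 0, 0, 0], [1, 0, 0, 14.1, 0, 0, 0], [1, 0, 0, 14.2, 0, 0, 0], [-1, 0, 0, 14.2, 0, 0, 0], [-1, 0, 0, 14.2, 0, 0, 0], [-1, 0, 0, 14.2, 0, 0, 0], [-1, 0, 0, 14.2, 0, 0, 0]],
])

```text
time_s: 17.65
ee_pos: [432.2, 295.4, 8.1]
tool_rot: [0.682, 0.731, 0.0, -0.0]
wrist_force: [0.1, -0.3, 0.6]
grip_width: 44.1
finger_force: 0.0
```

Request:
jog_arm([
  [[-1, 0, 0, -4, 0, 0, 0], [-1, 0, 0, -8, 0, 0, 0], [-1, 0, 0, -12, 0, 0, 0], [-1, 0, 0, -14, 0, 0, 0], [-1, 0, 0, -14, 0, 0, 0], [-1, 0, 0, -14, 0, 0, 0]],
])

```text
time_s: 18.25
ee_pos: [431.8, 295.1, 147.5]
tool_rot: [0.682, 0.731, 0.0, -0.0]
wrist_force: [-0.1, -1.1, -1.4]
grip_width: 87.4
finger_force: 0.0
```

```bash
cat >> h.py <<'E'
def discs(im):
    """top-camera centres: yellow buffers, white base, blue cap, saddle"""
    hsv=cv2.cvtColor(im,cv2.COLOR_RGB2HSV); o={}
    m=cv2.inRange(hsv,np.array((18,130,60)),np.array((35,255,255))); k=np.zeros_like(m); k[150:260,355:430]=255
    m=cv2.morphologyEx(m&k,cv2.MORPH_CLOSE,np.ones((5,5)))
    n,l,s,c=cv2.connectedComponentsWithStats(m)
    o['buf']=[(c[i].round(1),s[i,2:5].tolist(),w('top',c[i],17)[:2].round(1)) for i in range(1,n) if s[i,4]>40]
    m=cv2.inRange(hsv,np.array((0,0,110)),np.array((180,60,255))); b=px('top',(679.5,123,10)); k[:]=0; cv2.circle(k,tuple(b.round().astype(int).tolist()),20,255,-1)
    q=cv2.moments(m&k,True)
    if q['m00']>20: q=(q['m10']/q['m00'],q['m01']/q['m00']);o['base']=(np.round(q,1),w('top',q,10)[:2].round(1))
    r=blob('top',im,((100,120,40),(125,255,255)),px('top',(680,-69,10)),10,30)
    if r: o['cap']=(r[1].tolist(),r[2][:2])
    r=blob('top',im,((45,60,20),(90,255,255)),px('top',(548,92,20)),20,30)
    if r:
        ys,xs=np.nonzero(r[3]); h=cv2.convexHull(np.c_[xs,ys].astype(np.int32)); e=cv2.fitEllipse(h); o['saddle']=(np.round(e,1).tolist() if 0 else e,w('top',e[0],20)[:2].round(1),r[2][:2])
    return o
E
python3 - <<'E'
from h import *
st();im=snap('top','t8')
for k,v in discs(im).items(): print(k,v)
E
```

```text
18.2 [431.8 295.1 147.5] [-0.1 -1.1 -1.4] 87.4 0.0 [0.58 0.38 1.91 0.   0.85 0.51]
buf [(array([379.3, 184.3]), [16, 16, 206], array([ 616.9, -239.3])), (array([402.5, 187.1]), [16, 17, 210], array([ 610.3, -310.5])), (array([377.2, 218.8]), [17, 16, 207], array([ 511.6, -235. ])), (array([399.3, 221.3]), [16, 16, 210], array([ 505.7, -302.6])), (array([421., 246.]), [13, 7, 49], array([ 432.8, -370.2]))]
base (array([260.4, 160. ]), array([681.2, 125. ]))
cap ([317, 155, 15, 15, 172], array([681.3, -69.1]))
saddle (((269.67230224609375, 203.47520446777344), (35.16743087768555, 35.536376953125), 2.901304244995117), array([548.3,  92.6]), array([548.2,  92.2]))
```

```bash
python3 - <<'E'
from h import *
rows((681,125,60,90))
E
```

```text
(681, 125, 60, 90) -> [-18.66, 23.75, 8.63] [-0.002, 0.0, 0.069] n>=7
```

Request:
jog_arm([
  [[-1, -18.7, 23.7, 2, -0.002, 0, 0.069], [-1, -18.7, 23.7, 2, -0.002, 0, 0.069], [-1, -18.7, 23.7, 2, -0.002, 0, 0.069], [-1, -18.7, 23.7, 2, -0.002, 0, 0.069], [-1, -18.7, 23.7, 2, -0.002, 0, 0.069], [-1, -18.7, 23.7, 2, -0.002, 0, 0.069], [-1, -18.7, 23.7, 8.6, -0.002, 0, 0.069], [-1, -18.7, 23.7, 8.6, -0.002, 0, 0.069], [-1, -18.7, 23.7, 8.6, -0.002, 0, 0.069], [-1, -18.7, 23.7, 8.6, -0.002, 0, 0.069]],
])

```text
time_s: 19.3
ee_pos: [680.0, 125.7, 60.7]
tool_rot: [0.707, 0.707, -0.001, -0.0]
wrist_force: [0.5, -0.5, 0.3]
grip_width: 87.8
finger_force: 0.0
```

```bash
python3 - <<'E'
from h import *
st();rows((681,125,2.5,90))
E
```

```text
19.3 [680.  125.7  60.7] [ 0.5 -0.5  0.3] 87.8 0.0 [0.17 0.71 1.55 0.   0.88 0.16]
(681, 125, 2.5, 90) -> [-0.07, 0.11, 5.82] [-0.001, 0.0, 0.001] n>=2
```

Request:
jog_arm([
  [[-1, 0, 0.1, 3, 0, 0, 0], [-1, 0, 0.1, 5, 0, 0, 0], [-1, 0, 0.1, 5.8, 0, 0, 0], [-1, 0, 0.1, 5.8, 0, 0, 0], [1, 0, 0.1, 5.8, 0, 0, 0], [1, 0, 0.1, 5.8, 0, 0, 0], [1, 0, 0.1, 5.8, 0, 0, 0], [1, 0, 0.1, 5.8, 0, 0, 0], [1, 0, 0.1, 5.8, 0, 0, 0], [1, 0, 0.1, 5.8, 0, 0, 0]],
])

```text
time_s: 20.3
ee_pos: [682.6, 125.0, 3.8]
tool_rot: [0.707, 0.707, 0.001, 0.0]
wrist_force: [-0.1, -0.3, 3.9]
grip_width: 55.3
finger_force: 30.0
```

Request:
jog_arm([
  [[1, 0, 0, 0, 0, 0, 0], [1, 0, 0, 0, 0, 0, 0], [1, 0, 0, -2, 0, 0, 0], [1, 0, 0, -6, 0, 0, 0], [1, 0, 0, -6, 0, 0, 0], [1, 0, 0, -6, 0, 0, 0], [1, 0, 0, -6, 0, 0, 0]],
])

```text
time_s: 21.0
ee_pos: [681.4, 124.8, 62.6]
tool_rot: [0.707, 0.707, -0.0, -0.0]
wrist_force: [0.2, 0.0, -1.1]
grip_width: 55.4
finger_force: 30.0
```

```bash
python3 - <<'E'
from h import *
st();rows((548.3,92.5,60,90),(548.3,92.5,24,90))
E
```

```text
21.0 [681.4 124.8  62.6] [ 0.2  0.  -1.1] 55.4 30.0 [0.16 0.71 1.55 0.   0.88 0.16]
(548.3, 92.5, 60, 90) -> [-3.23, -13.31, 0.27] [-0.0, 0.0, 0.0] n>=3
(548.3, 92.5, 24, 90) -> [-3.23, -13.3, 3.87] [-0.0, 0.0, 0.0] n>=3
```

Request:
jog_arm([
  [[1, -3.2, -13.3, 0, 0, 0, 0], [1, -3.2, -13.3, 0, 0, 0, 0], [1, -3.2, -13.3, 0, 0, 0, 0], [1, -3.2, -13.3, 0, 0, 0, 0], [1, -3.2, -13.3, 0, 0, 0, 0], [1, -3.2, -13.3, 2, 0, 0, 0], [1, -3.2, -13.3, 3.5, 0, 0, 0], [1, -3.2, -13.3, 3.9, 0, 0, 0], [1, -3.2, -13.3, 3.95, 0, 0, 0], [1, -3.2, -13.3, 3.95, 0, 0, 0]],
])

```text
time_s: 22.0
ee_pos: [549.7, 93.1, 23.1]
tool_rot: [0.707, 0.707, 0.0, 0.0]
wrist_force: [-0.3, 0.5, -2.1]
grip_width: 55.0
finger_force: 30.0
```

```bash
python3 - <<'E'
from h import *
st()
E
```

```text
22.0 [549.7  93.1  23.1] [-0.3  0.5 -2.1] 55.0 30.0 [0.15 0.63 1.88 0.   0.64 0.15]
```

Request:
jog_arm([
  [[-1, 0, 0, 0, 0, 0, 0], [-1, 0, 0, 0, 0, 0, 0], [-1, 0, 0, 0, 0, 0, 0], [-1, 0, 0, 0, 0, 0, 0], [-1, 0, 0, -5, 0, 0, 0], [-1, 0, 0, -10, 0, 0, 0], [-1, 0, 0, -10, 0, 0, 0], [-1, 0, 0, -10, 0, 0, 0]],
])

```text
time_s: 22.8
ee_pos: [550.0, 93.1, 124.9]
tool_rot: [0.707, 0.707, 0.002, 0.001]
wrist_force: [0.1, 0.2, -0.9]
grip_width: 88.0
finger_force: 0.0
```

```bash
python3 - <<'E'
from h import *
st();
rows((511.6,-235,90,86.6))
E
```

```text
22.8 [550.   93.1 124.9] [ 0.1  0.2 -0.9] 88.0 0.0 [0.15 0.46 1.85 0.   0.83 0.15]
(511.6, -235, 90, 86.6) -> [-32.81, -3.86, 3.46] [0.004, -0.001, 0.059] n>=7
```

Request:
jog_arm([
  [[-0.5, -32.8, -3.9, 3.5, 0.004, 0, 0.059], [-0.5, -32.8, -3.9, 3.5, 0.004, 0, 0.059], [-0.5, -32.8, -3.9, 3.5, 0.004, 0, 0.059], [-0.5, -32.8, -3.9, 3.5, 0.004, 0, 0.059], [-0.5, -32.8, -3.9, 3.5, 0.004, 0, 0.059], [-0.5, -32.8, -3.9, 3.5, 0.004, 0, 0.059], [-0.5, -32.8, -3.9, 3.5, 0.004, 0, 0.059], [-0.5, -32.8, -3.9, 3.5, 0.004, 0, 0.059], [-0.5, -32.8, -3.9, 3.5, 0.004, 0, 0.059], [-0.5, -32.8, -3.9, 3.5, 0.004, 0, 0.059]],
])

```text
time_s: 23.8
ee_pos: [509.6, -233.8, 87.6]
tool_rot: [0.727, 0.686, -0.001, -0.002]
wrist_force: [0.6, 0.4, -0.7]
grip_width: 65.9
finger_force: 0.0
```

```bash
python3 - <<'E'
from h import *
st();rows((511.6,-235,8,86.6))
im=snap('top','t9'); print(discs(im))
m=cv2.resize(im[120:280,150:440],None,fx=2.7,fy=2.7,interpolation=cv2.INTER_CUBIC);cv2.imwrite('pics/c9.png',m[:,:,::-1])
E
```

```text
23.8 [ 509.6 -233.8   87.6] [ 0.6  0.4 -0.7] 65.9 0.0 [-0.45  0.52  1.85 -0.    0.77 -0.39]
(511.6, -235, 8, 86.6) -> [-0.12, 0.25, 7.96] [-0.005, -0.001, 0.001] n>=2
{'buf': [(array([378. , 183.2]), [16, 16, 151], array([ 620.1, -235.2])), (array([404.6, 184.7]), [15, 14, 111], array([ 617.9, -316.7])), (array([372.8, 217.2]), [7, 14, 67], array([ 516. , -221.5])), (array([359.2, 234.2]), [13, 41, 260], array([ 463.3, -181.2]))], 'cap': ([317, 155, 15, 15, 172], array([681.3, -69.1])), 'saddle': (((269.67230224609375, 203.47520446777344), (35.16743087768555, 35.536376953125), 2.901304244995117), array([548.3,  92.6]), array([548.1,  92.2]))}
```

View pics/c9.png

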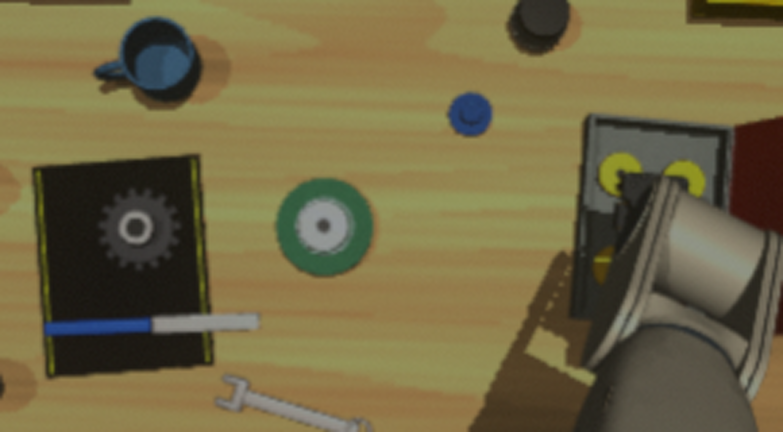

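Request:
jog_arm([
  [[-0.5, -0.1, 0.2, 4, 0, 0, 0], [-0.5, -0.1, 0.2, 7, 0, 0, 0], [-0.5, -0.1, 0.2, 7.9, 0, 0, 0], [-0.5, -0.1, 0.2, 7.9, 0, 0, 0], [1, -0.1, 0.2, 7.9, 0, 0, 0], [1, -0.1, 0.2, 7.9, 0, 0, 0], [1, -0.1, 0.2, 7.9, 0, 0, 0], [1, -0.1, 0.2, 7.9, 0, 0, 0], [1, -0.1, 0.2, 7.9, 0, 0, 0], [1, -0.1, 0.2, 7.9, 0, 0, 0]],
])

```text
time_s: 24.85
ee_pos: [512.9, -236.5, 10.9]
tool_rot: [0.728, 0.686, -0.0, -0.0]
wrist_force: [0.1, 2.4, 7.6]
grip_width: 48.8
finger_force: 30.0
```

Request:
jog_arm([
  [[1, 0, 0, 0, 0, 0, 0], [1, 0, 0, -4, 0, 0, 0], [1, 0, 0, -8, 0, 0, 0], [1, 0, 0, -8, 0, 0, 0], [1, 0, 0, -8, 0, 0, 0]],
])

```text
time_s: 25.35
ee_pos: [512.7, -236.6, 90.7]
tool_rot: [0.728, 0.686, -0.001, 0.0]
wrist_force: [-0.0, -1.6, 0.5]
grip_width: 49.0
finger_force: 30.0
```

```bash
python3 - <<'E'
from h import *
st();rows((548.3,92.5,80,86.6),(548.3,92.5,33.5,86.6))
E
```

```text
25.4 [ 512.7 -236.6   90.7] [-0.  -1.6  0.5] 49.0 30.0 [-0.45  0.52  1.84 -0.    0.78 -0.39]
(548.3, 92.5, 80, 86.6) -> [33.06, 1.61, 1.03] [-0.001, 0.001, 0.0] n>=7
(548.3, 92.5, 33.5, 86.6) -> [33.07, 1.61, 5.68] [-0.001, 0.001, 0.0] n>=7
```

Request:
jog_arm([
  [[1, 33.1, 1.6, 0, 0, 0, 0], [1, 33.1, 1.6, 0, 0, 0, 0], [1, 33.1, 1.6, 0, 0, 0, 0], [1, 33.1, 1.6, 0, 0, 0, 0], [1, 33.1, 1.6, 0, 0, 0, 0], [1, 33.1, 1.6, 0, 0, 0, 0], [1, 33.1, 1.6, 0, 0, 0, 0], [1, 33.1, 1.6, 0, 0, 0, 0], [1, 33.1, 1.6, 3, 0, 0, 0], [1, 33.1, 1.6, 3, 0, 0, 0]],
])

```text
time_s: 26.35
ee_pos: [544.2, 92.4, 55.9]
tool_rot: [0.728, 0.686, -0.004, -0.003]
wrist_force: [-0.9, -0.7, -0.5]
grip_width: 48.7
finger_force: 30.0
```

```bash
python3 - <<'E'
from h import *
st();rows((548.5,92.5,36.5,86.6))
E
```

```text
26.4 [544.2  92.4  55.9] [-0.9 -0.7 -0.5] 48.7 30.0 [0.15 0.57 1.88 0.   0.71 0.2 ]
(548.5, 92.5, 36.5, 86.6) -> [0.04, 0.45, 1.94] [-0.01, 0.002, 0.001] n>=1
```

Request:
jog_arm([
  [[1, 0, 0, 0, 0, 0, 0], [1, 0, 0, 0, 0, 0, 0], [1, 0, 0, 0, 0, 0, 0]],
])

```text
time_s: 26.65
ee_pos: [548.0, 92.8, 60.2]
tool_rot: [0.728, 0.686, -0.001, -0.001]
wrist_force: [0.4, -0.7, 0.7]
grip_width: 49.2
finger_force: 30.0
```

```bash
python3 - <<'E'
from h import *
st();rows((548.5,92.5,36.5,86.6))
E
```

```text
26.6 [548.   92.8  60.2] [ 0.4 -0.7  0.7] 49.2 30.0 [0.15 0.56 1.87 0.   0.71 0.2 ]
(548.5, 92.5, 36.5, 86.6) -> [-0.03, 0.05, 2.37] [-0.002, -0.0, -0.0] n>=1
```

Request:
jog_arm([
  [[1, 0, 0, 1, 0, 0, 0], [1, 0, 0, 2, 0, 0, 0], [1, 0, 0, 2.4, 0, 0, 0], [1, 0, 0, 2.4, 0, 0, 0], [1, 0, 0, 2.4, 0, 0, 0], [1, 0, 0, 2.4, 0, 0, 0]],
])

```text
time_s: 27.25
ee_pos: [547.3, 93.4, 35.1]
tool_rot: [0.728, 0.686, -0.001, -0.001]
wrist_force: [-0.3, -0.6, 0.3]
grip_width: 49.1
finger_force: 30.0
```

Request:
jog_arm([
  [[-0.5, 0, 0, 0, 0, 0, 0], [-0.5, 0, 0, 0, 0, 0, 0], [-0.5, 0, 0, 0, 0, 0, 0], [-0.5, 0, 0, 0, 0, 0, 0], [-0.5, 0, 0, -1, 0, 0, 0], [-0.5, 0, 0, -6, 0, 0, 0], [-0.5, 0, 0, -6, 0, 0, 0], [-0.5, 0, 0, -6, 0, 0, 0]],
])

```text
time_s: 28.05
ee_pos: [548.7, 93.5, 97.2]
tool_rot: [0.728, 0.686, 0.0, -0.0]
wrist_force: [-0.4, -0.0, -0.3]
grip_width: 65.7
finger_force: 0.0
```

```bash
python3 - <<'E'
from h import *
st();rows((616.9,-239.3,90,86.6))
E
```

```text
28.1 [548.7  93.5  97.2] [-0.4 -0.  -0.3] 65.7 0.0 [0.15 0.5  1.86 0.   0.78 0.21]
(616.9, -239.3, 90, 86.6) -> [-32.82, 8.77, 0.69] [0.0, -0.001, 0.0] n>=7
```

Request:
jog_arm([
  [[-0.5, -32.8, 8.8, 0.7, 0, 0, 0], [-0.5, -32.8, 8.8, 0.7, 0, 0, 0], [-0.5, -32.8, 8.8, 0.7, 0, 0, 0], [-0.5, -32.8, 8.8, 0.7, 0, 0, 0], [-0.5, -32.8, 8.8, 0.7, 0, 0, 0], [-0.5, -32.8, 8.8, 0.7, 0, 0, 0], [-0.5, -32.8, 8.8, 0.7, 0, 0, 0], [-0.5, -32.8, 8.8, 0.7, 0, 0, 0], [-0.5, -32.8, 8.8, 0.7, 0, 0, 0], [-0.5, -32.8, 8.8, 0.7, 0, 0, 0]],
])

```text
time_s: 29.05
ee_pos: [615.1, -237.9, 87.2]
tool_rot: [0.727, 0.686, -0.001, -0.002]
wrist_force: [-0.1, 0.0, -0.1]
grip_width: 66.0
finger_force: 0.0
```

```bash
cat >> h.py <<'E'
def stack(im,z):
    r=blob('top',im,((18,130,60),(35,255,255)),px('top',(548.3,92.5,z)),z,30)
    if r:
        ys,xs=np.nonzero(r[3]); e=cv2.fitEllipse(cv2.convexHull(np.c_[xs,ys].astype(np.int32))); print('stack',np.round(e[1],1),w('top',e[0],z)[:2].round(1),r[2])
E
python3 - <<'E'
from h import *
st();rows((616.9,-239.3,8,86.6))
im=snap('top','t10');stack(im,42);print(discs(im).get('cap'))
E
```

```text
29.1 [ 615.1 -237.9   87.2] [-0.1  0.  -0.1] 66.0 0.0 [-0.39  0.64  1.62 -0.    0.89 -0.33]
(616.9, -239.3, 8, 86.6) -> [-0.14, 0.23, 7.92] [-0.005, -0.001, 0.001] n>=2
stack [15.4 16.2] [545.3  93.6] [545.2  93.7  42. ]
([317, 155, 15, 15, 172], array([681.3, -69.1]))
```

Request:
jog_arm([
  [[-0.5, 0, 0, 4, 0, 0, 0], [-0.5, 0, 0, 7, 0, 0, 0], [-0.5, 0, 0, 8.1, 0, 0, 0], [-0.5, 0, 0, 8.1, 0, 0, 0], [1, 0, 0, 8.1, 0, 0, 0], [1, 0, 0, 8.1, 0, 0, 0], [1, 0, 0, 8.1, 0, 0, 0], [1, 0, 0, 8.1, 0, 0, 0], [1, 0, 0, 8.1, 0, 0, 0], [1, 0, 0, 8.1, 0, 0, 0]],
])

```text
time_s: 30.1
ee_pos: [616.3, -239.1, 7.8]
tool_rot: [0.728, 0.686, -0.001, -0.001]
wrist_force: [0.5, 3.5, 5.8]
grip_width: 48.9
finger_force: 30.0
```

Request:
jog_arm([
  [[1, 0, 0, 0, 0, 0, 0], [1, 0, 0, -4, 0, 0, 0], [1, 0, 0, -8, 0, 0, 0], [1, 0, 0, -8, 0, 0, 0], [1, 0, 0, -8, 0, 0, 0], [1, 0, 0, -8, 0, 0, 0]],
])

```text
time_s: 30.7
ee_pos: [615.1, -239.1, 85.9]
tool_rot: [0.728, 0.686, -0.001, -0.002]
wrist_force: [-0.8, 0.2, -1.5]
grip_width: 49.2
finger_force: 30.0
```

```bash
python3 - <<'E'
from h import *
st();rows((549.3,92.5,80,86.6))
E
```

```text
30.7 [ 615.1 -239.1   85.9] [-0.8  0.2 -1.5] 49.2 30.0 [-0.39  0.64  1.62 -0.    0.89 -0.33]
(549.3, 92.5, 80, 86.6) -> [32.71, -8.52, 0.66] [-0.005, -0.001, 0.0] n>=7
```

Request:
jog_arm([
  [[1, 32.7, -8.5, -1, 0, 0, 0], [1, 32.7, -8.5, -1, 0, 0, 0], [1, 32.7, -8.5, -1, 0, 0, 0], [1, 32.7, -8.5, -1, 0, 0, 0], [1, 32.7, -8.5, -1, 0, 0, 0], [1, 32.7, -8.5, -1, 0, 0, 0], [1, 32.7, -8.5, -1, 0, 0, 0], [1, 32.7, -8.5, 1, 0, 0, 0], [1, 32.7, -8.5, 2, 0, 0, 0], [1, 32.7, -8.5, 2, 0, 0, 0]],
])

```text
time_s: 31.7
ee_pos: [548.5, 91.6, 65.0]
tool_rot: [0.728, 0.686, -0.003, -0.003]
wrist_force: [-0.3, 0.1, -0.4]
grip_width: 49.3
finger_force: 30.0
```

Request:
jog_arm([
  [[1, 0, 0, 0, 0, 0, 0], [1, 0, 0, 0, 0, 0, 0], [1, 0, 0, 0, 0, 0, 0]],
])

```text
time_s: 32.0
ee_pos: [551.0, 91.5, 67.9]
tool_rot: [0.728, 0.686, -0.001, -0.001]
wrist_force: [0.2, -1.0, -0.3]
grip_width: 49.1
finger_force: 30.0
```

```bash
python3 - <<'E'
from h import *
st();rows((549.0,92.5,45.5,86.6))
E
```

```text
32.0 [551.   91.5  67.9] [ 0.2 -1.  -0.3] 49.1 30.0 [0.14 0.55 1.86 0.   0.73 0.2 ]
(549.0, 92.5, 45.5, 86.6) -> [0.09, -0.2, 2.24] [-0.002, -0.0, -0.001] n>=1
```

Request:
jog_arm([
  [[1, 0.1, -0.2, 1, 0, 0, 0], [1, 0.1, -0.2, 2, 0, 0, 0], [1, 0.1, -0.2, 2.2, 0, 0, 0], [1, 0.1, -0.2, 2.2, 0, 0, 0], [1, 0.1, -0.2, 2.2, 0, 0, 0], [1, 0.1, -0.2, 2.2, 0, 0, 0]],
])

```text
time_s: 32.6
ee_pos: [548.3, 93.2, 45.1]
tool_rot: [0.728, 0.686, -0.001, -0.001]
wrist_force: [0.1, 0.8, -0.3]
grip_width: 49.6
finger_force: 30.0
```

Request:
jog_arm([
  [[-0.5, 0, 0, 0, 0, 0, 0], [-0.5, 0, 0, 0, 0, 0, 0], [-0.5, 0, 0, 0, 0, 0, 0], [-0.5, 0, 0, 0, 0, 0, 0], [-0.5, 0, 0, -1, 0, 0, 0], [-0.5, 0, 0, -5, 0, 0, 0], [-0.5, 0, 0, -5, 0, 0, 0], [-0.5, 0, 0, -5, 0, 0, 0]],
])

```text
time_s: 33.4
ee_pos: [549.5, 93.3, 96.8]
tool_rot: [0.728, 0.686, 0.0, -0.0]
wrist_force: [-0.0, 0.4, 0.1]
grip_width: 66.0
finger_force: 0.0
```

```bash
python3 - <<'E'
from h import *
st();rows((505.7,-302.6,90,86.6))
E
```

```text
33.4 [549.5  93.3  96.8] [-0.   0.4  0.1] 66.0 0.0 [0.15 0.5  1.86 0.   0.78 0.2 ]
(505.7, -302.6, 90, 86.6) -> [-39.78, -2.03, 0.66] [-0.0, -0.001, 0.0] n>=8
```

Request:
jog_arm([
  [[-0.5, -39.8, -2, 0.7, 0, 0, 0], [-0.5, -39.8, -2, 0.7, 0, 0, 0], [-0.5, -39.8, -2, 0.7, 0, 0, 0], [-0.5, -39.8, -2, 0.7, 0, 0, 0], [-0.5, -39.8, -2, 0.7, 0, 0, 0], [-0.5, -39.8, -2, 0.7, 0, 0, 0], [-0.5, -39.8, -2, 0.7, 0, 0, 0], [-0.5, -39.8, -2, 0.7, 0, 0, 0], [-0.5, -39.8, -2, 0.7, 0, 0, 0], [-0.5, -39.8, -2, 0.7, 0, 0, 0]],
])

```text
time_s: 34.4
ee_pos: [504.0, -303.4, 87.4]
tool_rot: [0.729, 0.685, -0.001, -0.002]
wrist_force: [0.2, -0.2, 0.2]
grip_width: 65.8
finger_force: 0.0
```

Request:
jog_arm([
  [[-0.5, 0, 0, 0, 0, 0, 0], [-0.5, 0, 0, 0, 0, 0, 0]],
])

```text
time_s: 34.6
ee_pos: [505.1, -301.2, 88.1]
tool_rot: [0.727, 0.687, -0.001, -0.002]
wrist_force: [0.5, 0.7, -0.6]
grip_width: 65.7
finger_force: 0.0
```

```bash
python3 - <<'E'
from h import *
st();rows((505.7,-302.6,8,86.6))
im=snap('top','t11');stack(im,54);print(discs(im).get('cap'))
cv2.imwrite('pics/c11.png',cv2.resize(im[170:235,235:305],None,fx=6,fy=6)[:,:,::-1])
E
```

```text
34.6 [ 505.1 -301.2   88.1] [ 0.5  0.7 -0.6] 65.7 0.0 [-0.56  0.55  1.79 -0.    0.8  -0.5 ]
(505.7, -302.6, 8, 86.6) -> [-0.14, 0.1, 8.01] [-0.004, -0.001, 0.002] n>=2
stack [16.1 16.7] [545.7  92.7] [545.6  92.5  54. ]
([317, 155, 15, 15, 172], array([681.3, -69.1]))
```

View pics/c11.png

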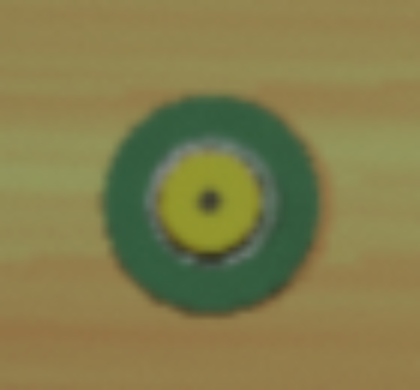

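Request:
jog_arm([
  [[-0.5, 0, 0, 4, 0, 0, 0], [-0.5, 0, 0, 7, 0, 0, 0], [-0.5, 0, 0, 8.0, 0, 0, 0], [-0.5, 0, 0, 8.0, 0, 0, 0], [1, 0, 0, 8.0, 0, 0, 0], [1, 0, 0, 8.0, 0, 0, 0], [1, 0, 0, 8.0, 0, 0, 0], [1, 0, 0, 8.0, 0, 0, 0], [1, 0, 0, 8.0, 0, 0, 0], [1, 0, 0, 8.0, 0, 0, 0]],
])

```text
time_s: 35.65
ee_pos: [505.8, -303.2, 9.7]
tool_rot: [0.728, 0.686, -0.001, -0.0]
wrist_force: [1.4, 1.5, 7.1]
grip_width: 49.1
finger_force: 30.0
```

Request:
jog_arm([
  [[1, 0, 0, 0, 0, 0, 0], [1, 0, 0, -4, 0, 0, 0], [1, 0, 0, -8, 0, 0, 0], [1, 0, 0, -8, 0, 0, 0], [1, 0, 0, -8, 0, 0, 0], [1, 0, 0, -8, 0, 0, 0]],
])

```text
time_s: 36.25
ee_pos: [504.3, -302.4, 87.6]
tool_rot: [0.728, 0.686, -0.001, -0.002]
wrist_force: [0.2, 0.8, -0.0]
grip_width: 48.6
finger_force: 30.0
```

```bash
python3 - <<'E'
from h import *
st();rows((550.5,92.5,85,86.6))
E
```

```text
36.2 [ 504.3 -302.4   87.6] [ 0.2  0.8 -0. ] 48.6 30.0 [-0.56  0.55  1.79 -0.    0.8  -0.5 ]
(550.5, 92.5, 85, 86.6) -> [39.7, 2.28, 0.28] [-0.005, -0.001, 0.0] n>=8
```

Request:
jog_arm([
  [[1, 39.7, 2.3, -1.2, 0, 0, 0], [1, 39.7, 2.3, -1.2, 0, 0, 0], [1, 39.7, 2.3, -1.2, 0, 0, 0], [1, 39.7, 2.3, -1.2, 0, 0, 0], [1, 39.7, 2.3, -1.2, 0, 0, 0], [1, 39.7, 2.3, -1.2, 0, 0, 0], [1, 39.7, 2.3, -1.2, 0, 0, 0], [1, 39.7, 2.3, -1.2, 0, 0, 0], [1, 39.7, 2.3, -1.2, 0, 0, 0], [1, 39.7, 2.3, -1.2, 0, 0, 0]],
])

```text
time_s: 37.25
ee_pos: [550.5, 92.9, 99.0]
tool_rot: [0.727, 0.687, -0.002, -0.002]
wrist_force: [-0.1, -0.1, -0.2]
grip_width: 48.9
finger_force: 30.0
```

Request:
jog_arm([
  [[1, 0, 0, 0, 0, 0, 0], [1, 0, 0, 0, 0, 0, 0], [1, 0, 0, 0, 0, 0, 0]],
])

```text
time_s: 37.55
ee_pos: [551.4, 90.7, 100.2]
tool_rot: [0.728, 0.685, -0.001, -0.001]
wrist_force: [0.1, 0.2, 0.3]
grip_width: 49.0
finger_force: 30.0
```

```bash
python3 - <<'E'
from h import *
st();rows((550.5,92.5,59,86.6))
E
```

```text
37.5 [551.4  90.7 100.2] [0.1 0.2 0.3] 49.0 30.0 [0.14 0.5  1.85 0.   0.79 0.2 ]
(550.5, 92.5, 59, 86.6) -> [0.18, -0.09, 4.12] [-0.004, 0.0, -0.002] n>=1
```

Request:
jog_arm([
  [[1, 0.1, 0, 1.5, 0, 0, 0], [1, 0.1, 0, 3, 0, 0, 0], [1, 0.1, 0, 3.9, 0, 0, 0], [1, 0.1, 0, 4.1, 0, 0, 0], [1, 0.1, 0, 4.1, 0, 0, 0], [1, 0.1, 0, 4.1, 0, 0, 0], [1, 0.1, 0, 4.1, 0, 0, 0]],
])

```text
time_s: 38.25
ee_pos: [551.4, 93.1, 58.9]
tool_rot: [0.728, 0.686, -0.001, -0.001]
wrist_force: [-0.2, -0.0, -0.5]
grip_width: 49.0
finger_force: 30.0
```

Request:
jog_arm([
  [[-0.5, 0, 0, 0, 0, 0, 0], [-0.5, 0, 0, 0, 0, 0, 0], [-0.5, 0, 0, 0, 0, 0, 0], [-0.5, 0, 0, 0, 0, 0, 0], [-0.5, 0, 0, -1, 0, 0, 0], [-0.5, 0, 0, -5, 0, 0, 0], [-0.5, 0, 0, -5, 0, 0, 0], [-0.5, 0, 0, -5, 0, 0, 0]],
])

```text
time_s: 39.05
ee_pos: [552.5, 93.2, 110.8]
tool_rot: [0.728, 0.686, 0.0, -0.0]
wrist_force: [-0.1, -0.4, 0.1]
grip_width: 66.1
finger_force: 0.0
```

```bash
python3 - <<'E'
from h import *
st();rows((610.3,-310.5,90,86.6))
E
```

```text
39.0 [552.5  93.2 110.8] [-0.1 -0.4  0.1] 66.1 0.0 [0.15 0.48 1.85 0.   0.81 0.2 ]
(610.3, -310.5, 90, 86.6) -> [-39.96, 8.15, 2.05] [-0.0, -0.001, 0.0] n>=9
```

Request:
jog_arm([
  [[-0.5, -40, 8.1, 1, 0, 0, 0], [-0.5, -40, 8.1, 2, 0, 0, 0], [-0.5, -40, 8.1, 2, 0, 0, 0], [-0.5, -40, 8.1, 2, 0, 0, 0], [-0.5, -40, 8.1, 2, 0, 0, 0], [-0.5, -40, 8.1, 2, 0, 0, 0], [-0.5, -40, 8.1, 2, 0, 0, 0], [-0.5, -40, 8.1, 2, 0, 0, 0], [-0.5, -40, 8.1, 2, 0, 0, 0], [-0.5, -40, 8.1, 2, 0, 0, 0]],
])

```text
time_s: 40.05
ee_pos: [607.9, -312.2, 87.7]
tool_rot: [0.729, 0.685, -0.001, -0.002]
wrist_force: [-0.7, 0.6, 0.5]
grip_width: 65.7
finger_force: 0.0
```

Request:
jog_arm([
  [[-0.5, 0, 0, 0, 0, 0, 0], [-0.5, 0, 0, 0, 0, 0, 0]],
])

```text
time_s: 40.25
ee_pos: [608.5, -309.0, 88.8]
tool_rot: [0.727, 0.687, -0.001, -0.002]
wrist_force: [-0.1, -0.2, -0.0]
grip_width: 66.0
finger_force: 0.0
```

```bash
python3 - <<'E'
from h import *
st();rows((610.3,-310.5,8.5,86.6))
im=snap('top','t12');stack(im,66);d=discs(im);print(d.get('cap'),d['saddle'],d['buf'])
E
```

```text
40.2 [ 608.5 -309.    88.8] [-0.1 -0.2 -0. ] 66.0 0.0 [-0.49  0.66  1.56 -0.    0.92 -0.43]
(610.3, -310.5, 8.5, 86.6) -> [-0.15, 0.22, 8.03] [-0.004, -0.001, 0.002] n>=2
stack [16.6 18.3] [547.3  92.3] [547.4  92.3  66. ]
([317, 155, 15, 15, 172], array([681.3, -69.1])) (((269.6855163574219, 203.47621154785156), (35.2040901184082, 35.52051544189453), 2.097670078277588), array([548.3,  92.5]), array([548.2,  92.4])) [(array([399.4, 185.9]), [11, 15, 99], array([ 613.8, -301. ])), (array([368. , 246.6]), [33, 37, 567], array([ 426.4, -208.8]))]
```

Request:
jog_arm([
  [[-0.5, -0.1, 0.1, 4, 0, 0, 0], [-0.5, -0.1, 0.1, 7, 0, 0, 0], [-0.5, -0.1, 0.1, 8.0, 0, 0, 0], [-0.5, -0.1, 0.1, 8.0, 0, 0, 0], [1, -0.1, 0.1, 8.0, 0, 0, 0], [1, -0.1, 0.1, 8.0, 0, 0, 0], [1, -0.1, 0.1, 8.0, 0, 0, 0], [1, -0.1, 0.1, 8.0, 0, 0, 0], [1, -0.1, 0.1, 8.0, 0, 0, 0], [1, -0.1, 0.1, 8.0, 0, 0, 0]],
])

```text
time_s: 41.3
ee_pos: [610.7, -312.5, 10.9]
tool_rot: [0.728, 0.686, -0.0, 0.0]
wrist_force: [0.8, 1.6, 6.9]
grip_width: 49.1
finger_force: 30.0
```

Request:
jog_arm([
  [[1, 0, 0, 0, 0, 0, 0], [1, 0, 0, -4, 0, 0, 0], [1, 0, 0, -8, 0, 0, 0], [1, 0, 0, -10, 0, 0, 0], [1, 0, 0, -10, 0, 0, 0], [1, 0, 0, -10, 0, 0, 0]],
])

```text
time_s: 41.9
ee_pos: [609.7, -312.1, 109.2]
tool_rot: [0.728, 0.686, -0.001, -0.001]
wrist_force: [0.4, -0.3, -0.8]
grip_width: 48.6
finger_force: 30.0
```

```bash
python3 - <<'E'
from h import *
st();rows((550.5,92.5,110,86.6))
E
```

```text
41.9 [ 609.7 -312.1  109.2] [ 0.4 -0.3 -0.8] 48.6 30.0 [-0.49  0.64  1.55 -0.    0.95 -0.43]
(550.5, 92.5, 110, 86.6) -> [40.04, -8.3, -0.06] [-0.003, 0.0, 0.0] n>=9
```

Request:
jog_arm([
  [[1, 40, -8.3, 0, 0, 0, 0], [1, 40, -8.3, 0, 0, 0, 0], [1, 40, -8.3, 0, 0, 0, 0], [1, 40, -8.3, 0, 0, 0, 0], [1, 40, -8.3, 0, 0, 0, 0], [1, 40, -8.3, 0, 0, 0, 0], [1, 40, -8.3, 0, 0, 0, 0], [1, 40, -8.3, 0, 0, 0, 0], [1, 40, -8.3, 0, 0, 0, 0], [1, 40, -8.3, 0, 0, 0, 0]],
])

```text
time_s: 42.9
ee_pos: [549.3, 93.4, 108.0]
tool_rot: [0.727, 0.687, -0.002, -0.002]
wrist_force: [-1.1, 0.0, -1.3]
grip_width: 49.3
finger_force: 30.0
```

Request:
jog_arm([
  [[1, 0, 0, 0, 0, 0, 0], [1, 0, 0, 0, 0, 0, 0], [1, 0, 0, 0, 0, 0, 0]],
])

```text
time_s: 43.2
ee_pos: [550.8, 90.6, 109.2]
tool_rot: [0.728, 0.685, -0.001, -0.001]
wrist_force: [-0.5, 0.4, -0.6]
grip_width: 48.7
finger_force: 30.0
```

```bash
python3 - <<'E'
from h import *
st();rows((550.5,92.5,72,86.6))
E
```

```text
43.2 [550.8  90.6 109.2] [-0.5  0.4 -0.6] 48.7 30.0 [0.14 0.49 1.85 0.   0.81 0.2 ]
(550.5, 92.5, 72, 86.6) -> [0.19, -0.03, 3.72] [-0.003, 0.0, -0.002] n>=1
```

Request:
jog_arm([
  [[1, 0.1, 0, 1.5, 0, 0, 0], [1, 0.1, 0, 3, 0, 0, 0], [1, 0.1, 0, 3.6, 0, 0, 0], [1, 0.1, 0, 3.7, 0, 0, 0], [1, 0.1, 0, 3.7, 0, 0, 0], [1, 0.1, 0, 3.7, 0, 0, 0], [1, 0.1, 0, 3.7, 0, 0, 0]],
])

```text
time_s: 43.9
ee_pos: [550.7, 93.2, 72.5]
tool_rot: [0.728, 0.686, -0.001, -0.001]
wrist_force: [-0.5, 0.5, -0.9]
grip_width: 49.2
finger_force: 30.0
```

Request:
jog_arm([
  [[-0.5, 0, 0, 0, 0, 0, 0], [-0.5, 0, 0, 0, 0, 0, 0], [-0.5, 0, 0, 0, 0, 0, 0], [-0.5, 0, 0, 0, 0, 0, 0], [-0.5, 0, 0, -1, 0, 0, 0], [-0.5, 0, 0, -5, 0, 0, 0], [-0.5, 0, 0, -5, 0, 0, 0], [-0.5, 0, 0, -5, 0, 0, 0]],
])

```text
time_s: 44.7
ee_pos: [551.6, 93.2, 123.8]
tool_rot: [0.728, 0.686, 0.0, -0.0]
wrist_force: [-0.1, 0.5, -0.8]
grip_width: 65.8
finger_force: 0.0
```

```bash
python3 - <<'E'
from h import *
st();im=snap('top');print(discs(im).get('cap'));rows((681.3,-69.3,80,86.6))
E
```

```text
44.7 [551.6  93.2 123.8] [-0.1  0.5 -0.8] 65.8 0.0 [0.15 0.46 1.84 0.   0.84 0.2 ]
([317, 155, 15, 15, 172], array([681.3, -69.1]))
(681.3, -69.3, 80, 86.6) -> [-15.44, 14.0, 4.24] [-0.002, -0.0, 0.0] n>=5
```

Request:
jog_arm([
  [[-0.5, -15.4, 14, 0, 0, 0, 0], [-0.5, -15.4, 14, 0, 0, 0, 0], [-0.5, -15.4, 14, 2, 0, 0, 0], [-0.5, -15.4, 14, 4.2, 0, 0, 0], [-0.5, -15.4, 14, 4.2, 0, 0, 0], [-0.5, -15.4, 14, 4.2, 0, 0, 0], [-0.5, -15.4, 14, 4.2, 0, 0, 0], [-0.5, -15.4, 14, 4.2, 0, 0, 0], [-0.5, -15.4, 14, 4.2, 0, 0, 0], [-0.5, -15.4, 14, 4.2, 0, 0, 0]],
])

```text
time_s: 45.75
ee_pos: [681.2, -67.8, 81.0]
tool_rot: [0.727, 0.686, -0.001, -0.001]
wrist_force: [0.3, 1.0, 0.3]
grip_width: 65.9
finger_force: 0.0
```

```bash
python3 - <<'E'
from h import *
st();im=snap('top','t13');stack(im,78);s=snap('scene')
print([(d['xy'],d['score'],w('scene',d['xy'],12)) for d in env.find_in('scene','cap')[:2]]);rows((681.3,-69.3,10.5,86.6))
E
```

```text
45.8 [681.2 -67.8  81. ] [0.3 1.  0.3] 65.9 0.0 [-0.12  0.68  1.56 -0.    0.91 -0.06]
stack [17.7 17.9] [547.4  93.3] [547.4  93.2  78. ]
[([221.2, 232.1], 0.66, array([693.73876206, -71.81611156,  12.        ])), ([297.6, 243.1], 0.27, array([573.18392741, 108.83025966,  12.        ]))]
(681.3, -69.3, 10.5, 86.6) -> [-0.09, 0.02, 7.01] [-0.002, -0.0, 0.001] n>=2
```

Request:
jog_arm([
  [[-0.5, -0.1, 0, 4, 0, 0, 0], [-0.5, -0.1, 0, 6.5, 0, 0, 0], [-0.5, -0.1, 0, 7.0, 0, 0, 0], [-0.5, -0.1, 0, 7.0, 0, 0, 0], [1, -0.1, 0, 7.0, 0, 0, 0], [1, -0.1, 0, 7.0, 0, 0, 0], [1, -0.1, 0, 7.0, 0, 0, 0], [1, -0.1, 0, 7.0, 0, 0, 0], [1, -0.1, 0, 7.0, 0, 0, 0], [1, -0.1, 0, 7.0, 0, 0, 0]],
])

```text
time_s: 46.9
ee_pos: [681.3, -69.9, 10.4]
tool_rot: [0.728, 0.686, -0.001, -0.001]
wrist_force: [0.9, 0.7, 2.0]
grip_width: 22.8
finger_force: 30.0
```

Request:
jog_arm([
  [[1, 0, 0, 0, 0, 0, 0], [1, 0, 0, 0, 0, 0, 0], [1, 0, 0, 0, 0, 0, 0], [1, 0, 0, 0, 0, 0, 0]],
])

```text
time_s: 47.3
ee_pos: [681.3, -69.9, 10.3]
tool_rot: [0.728, 0.686, -0.001, -0.001]
wrist_force: [-0.2, -1.2, 5.4]
grip_width: 22.5
finger_force: 30.0
```

Request:
jog_arm([
  [[1, 0, 0, -4, 0, 0, 0], [1, 0, 0, -8, 0, 0, 0], [1, 0, 0, -11, 0, 0, 0], [1, 0, 0, -11, 0, 0, 0], [1, 0, 0, -11, 0, 0, 0]],
])

```text
time_s: 47.8
ee_pos: [681.1, -69.8, 119.9]
tool_rot: [0.728, 0.686, -0.001, -0.001]
wrist_force: [0.1, 0.9, -1.6]
grip_width: 23.1
finger_force: 30.0
```

```bash
python3 - <<'E'
from h import *
st();rows((550.5,92.5,120,86.6))
E
```

```text
47.8 [681.1 -69.8 119.9] [ 0.1  0.9 -1.6] 23.1 30.0 [-0.12  0.63  1.55 -0.    0.97 -0.06]
(550.5, 92.5, 120, 86.6) -> [15.44, -13.99, 0.03] [-0.003, -0.0, 0.0] n>=5
```

Offset 10.3, so the cap is set at TCP z ≈ 88.5.

Request:
jog_arm([
  [[1, 15.4, -14, 0, 0, 0, 0], [1, 15.4, -14, 0, 0, 0, 0], [1, 15.4, -14, 0, 0, 0, 0], [1, 15.4, -14, 0, 0, 0, 0], [1, 15.4, -14, 0, 0, 0, 0], [1, 15.4, -14, 0, 0, 0, 0], [1, 15.4, -14, 0, 0, 0, 0], [1, 15.4, -14, 0, 0, 0, 0], [1, 15.4, -14, 0, 0, 0, 0], [1, 15.4, -14, 0, 0, 0, 0]],
])

```text
time_s: 48.8
ee_pos: [551.2, 91.3, 120.3]
tool_rot: [0.728, 0.685, -0.001, -0.001]
wrist_force: [-0.4, -0.1, 0.4]
grip_width: 22.9
finger_force: 30.0
```

```bash
python3 - <<'E'
from h import *
st();rows((550,92.5,88.8,86.6))
E
```

```text
48.8 [551.2  91.3 120.3] [-0.4 -0.1  0.4] 22.9 30.0 [0.14 0.47 1.84 0.   0.83 0.2 ]
(550, 92.5, 88.8, 86.6) -> [0.12, -0.12, 3.15] [-0.003, -0.0, -0.001] n>=1
```

Request:
jog_arm([
  [[1, 0.1, -0.1, 1.5, 0, 0, 0], [1, 0.1, -0.1, 2.5, 0, 0, 0], [1, 0.1, -0.1, 3.0, 0, 0, 0], [1, 0.1, -0.1, 3.15, 0, 0, 0], [1, 0.1, -0.1, 3.15, 0, 0, 0], [1, 0.1, -0.1, 3.15, 0, 0, 0], [1, 0.1, -0.1, 3.15, 0, 0, 0]],
])

```text
time_s: 49.5
ee_pos: [549.9, 93.3, 89.3]
tool_rot: [0.728, 0.686, -0.001, -0.001]
wrist_force: [0.2, 0.3, -1.4]
grip_width: 22.8
finger_force: 30.0
```

Request:
jog_arm([
  [[-0.5, 0, 0, 0, 0, 0, 0], [-0.5, 0, 0, 0, 0, 0, 0], [-0.5, 0, 0, 0, 0, 0, 0], [-0.5, 0, 0, 0, 0, 0, 0], [-0.5, 0, 0, -1, 0, 0, 0], [-0.5, 0, 0, -5, 0, 0, 0], [-0.5, 0, 0, -9, 0, 0, 0], [-0.5, 0, 0, -10, 0, 0, 0], [-0.5, 0, 0, -10, 0, 0, 0]],
])

```text
time_s: 50.4
ee_pos: [551.2, 93.4, 191.3]
tool_rot: [0.728, 0.686, 0.001, 0.0]
wrist_force: [0.0, -1.4, -0.0]
grip_width: 66.2
finger_force: 0.0
```

Request:
jog_arm([
  [[-0.5, -25, -10, -2, 0, 0, 0], [-0.5, -25, -10, -2, 0, 0, 0], [-0.5, -25, -10, -2, 0, 0, 0], [-0.5, -25, -10, -2, 0, 0, 0], [-0.5, -25, -10, -2, 0, 0, 0], [-0.5, -25, -10, -2, 0, 0, 0], [-0.5, -25, -10, -2, 0, 0, 0], [-0.5, -25, -10, -2, 0, 0, 0]],
])

```text
time_s: 51.2
ee_pos: [434.8, -150.3, 208.2]
tool_rot: [0.728, 0.685, -0.001, -0.002]
wrist_force: [0.3, 0.2, 0.0]
grip_width: 66.0
finger_force: 0.0
```

```bash
python3 - <<'E'
from h import *
st();t=snap('top','t14');s=snap('scene','s14')
r=blob('top',t,((100,100,40),(125,255,255)),px('top',(548,92.5,86)),86,20);print(r and r[:3])
print(discs(t)['saddle'][1])
cv2.imwrite('pics/f.png',np.hstack([cv2.resize(s[60:400,120:460],(395,395)),cv2.resize(t[110:290,150:330],(395,395))])[:,:,::-1])
E
```

```text
51.2 [ 434.8 -150.3  208.2] [0.3 0.2 0. ] 66.0 0.0 [-0.36  0.2   1.99 -0.    0.95 -0.3 ]
(array([268.342723  , 201.88732394]), array([261, 194,  16,  17, 213], dtype=int32), array([548.5,  94.7,  86. ]))
[548.3  92.5]
```

View pics/f.png

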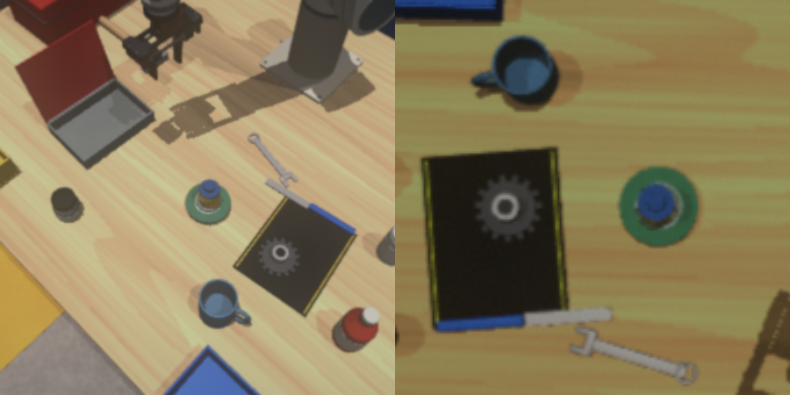

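```bash
python3 - <<'E'
from h import *
im=cv2.imread('pics/t14.png')[:,:,::-1].copy()
r=blob('top',im,((100,120,40),(125,255,255)),(195,256),12,30); print(r[:3])
ys,xs=np.nonzero(r[3]);(c,sz,a)=cv2.minAreaRect(np.c_[xs,ys].astype(np.float32));print(c,sz,a)
vx,vy,x0,y0=cv2.fitLine(np.c_[xs,ys].astype(np.float32),2,0,.01,.01).ravel()
A=w('top',(x0-18*vx,y0-18*vy),14);B=w('top',(x0+18*vx,y0+18*vy),14);C=w('top',(x0,y0),14);d=(B-A)/np.linalg.norm(B-A);print(d,np.degrees(np.arctan2(d[1],d[0])))
if d[1]>0:d=-d
print('handle mid',C,'origin',C+30*d)
yaw=np.degrees(np.arctan2(d[1],d[0]))+180
g=C+45*d; print(g,yaw); rows((*g[:2],120,yaw))
# mat corners (from latest picture)
k=lambda u,v:w('top',((u-395)*180/395+150,v*180/395+110),3)[:2]
print([k(*q).round() for q in((422,157),(556,148),(568,310),(434,330))])
E
```

```text
(array([188.2029703 , 256.50990099]), array([169, 253,  39,   8, 202], dtype=int32), array([381.1, 334.2,  12. ]))
(188.04132080078125, 256.5166931152344) (5.1834397315979, 38.35745620727539) 85.42607879638672
[ 0.11284301 -0.99361283  0.        ] -83.5207714458498
handle mid [381.18811102 333.81801779  14.        ] origin [384.57340122 304.00963289  14.        ]
[386.26604632 289.10544045  14.        ] 96.4792285541502
(np.float64(386.2660463176021), np.float64(289.1054404451894), 120, np.float64(96.4792285541502)) -> [43.5, -7.42, 8.91] [-0.004, -0.001, -0.171] n>=10
[array([607., 424.]), array([625., 237.]), array([400., 213.]), array([367., 398.])]
```

Request:
jog_arm([
  [[-0.5, 43.5, -7.4, 2, -0.004, 0, -0.171], [-0.5, 43.5, -7.4, 2, -0.004, 0, -0.171], [-0.5, 43.5, -7.4, 2, -0.004, 0, -0.171], [-0.5, 43.5, -7.4, 2, -0.004, 0, -0.171], [-0.5, 43.5, -7.4, 2, -0.004, 0, -0.171], [-0.5, 43.5, -7.4, 2, -0.004, 0, -0.171], [-0.5, 43.5, -7.4, 2, -0.004, 0, -0.171], [-0.5, 43.5, -7.4, 5, -0.004, 0, -0.171], [-0.5, 43.5, -7.4, 8.9, -0.004, 0, -0.171], [-0.5, 43.5, -7.4, 8.9, -0.004, 0, -0.171]],
])

```text
time_s: 52.3
ee_pos: [384.6, 291.4, 117.9]
tool_rot: [0.664, 0.747, -0.001, -0.0]
wrist_force: [0.0, -0.3, -0.4]
grip_width: 66.0
finger_force: 0.0
```

Request:
jog_arm([
  [[-0.5, 0, 0, 0, 0, 0, 0], [-0.5, 0, 0, 0, 0, 0, 0], [-0.5, 0, 0, 0, 0, 0, 0]],
])

```text
time_s: 52.6
ee_pos: [387.2, 288.1, 121.4]
tool_rot: [0.666, 0.746, 0.001, 0.0]
wrist_force: [0.3, -0.7, -0.2]
grip_width: 65.7
finger_force: 0.0
```

```bash
python3 - <<'E'
from h import *
st();rows((386.3,289.1,6.5,96.5))
E
```

```text
52.6 [387.2 288.1 121.4] [ 0.3 -0.7 -0.2] 65.7 0.0 [ 0.62  0.37  2.01 -0.    0.75  0.5 ]
(386.3, 289.1, 6.5, 96.5) -> [0.11, -0.1, 11.48] [0.002, -0.001, -0.001] n>=3
```

Request:
jog_arm([
  [[-0.5, 0, 0, 5, 0, 0, 0], [-0.5, 0, 0, 9, 0, 0, 0], [-0.5, 0, 0, 11, 0, 0, 0], [-0.5, 0, 0, 11.4, 0, 0, 0], [-0.5, 0, 0, 11.4, 0, 0, 0], [1, 0, 0, 11.4, 0, 0, 0], [1, 0, 0, 11.4, 0, 0, 0], [1, 0, 0, 11.4, 0, 0, 0], [1, 0, 0, 11.4, 0, 0, 0], [1, 0, 0, 11.4, 0, 0, 0]],
])

```text
time_s: 53.6
ee_pos: [387.2, 288.3, 6.9]
tool_rot: [0.666, 0.746, 0.001, 0.0]
wrist_force: [0.3, -0.0, -0.3]
grip_width: 29.4
finger_force: 0.0
```

Request:
jog_arm([
  [[1, 0, 0, 0, 0, 0, 0], [1, 0, 0, 0, 0, 0, 0], [1, 0, 0, 0, 0, 0, 0], [1, 0, 0, -2, 0, 0, 0], [1, 0, 0, -3, 0, 0, 0], [1, 0, 2, -3, 0, 0, 0], [1, 0.5, 4.2, -3, 0, 0, 0], [1, 0.5, 4.2, -3, 0, 0, 0], [1, 0.5, 4.2, -1, 0, 0, 0], [1, 0.5, 4.2, -1, 0, 0, 0]],
])

```text
time_s: 54.6
ee_pos: [426.1, 296.5, 14.9]
tool_rot: [0.666, 0.746, -0.002, -0.0]
wrist_force: [-0.4, -0.4, -1.8]
grip_width: 16.1
finger_force: 30.0
```

Held. Set it down, release, rise, and retreat.

Request:
jog_arm([
  [[1, 0, 0, 0.5, 0, 0, 0], [1, 0, 0, 0.9, 0, 0, 0], [1, 0, 0, 0.9, 0, 0, 0], [-0.5, 0, 0, 0.9, 0, 0, 0], [-0.5, 0, 0, 0.9, 0, 0, 0], [-0.5, 0, 0, 0.9, 0, 0, 0], [-0.5, 0, 0, 0.9, 0, 0, 0], [-0.5, 0, 0, 0.9, 0, 0, 0], [-0.5, 0, 0, -2, 0, 0, 0], [-0.5, 0, 0, -6, 0, 0, 0]],
])

```text
time_s: 55.6
ee_pos: [426.7, 296.8, 75.6]
tool_rot: [0.666, 0.746, -0.002, -0.0]
wrist_force: [0.3, -0.7, -0.5]
grip_width: 64.9
finger_force: 0.0
```

Request:
jog_arm([
  [[-0.5, 0, 0, -5, 0, 0, 0], [-0.5, 0, 0, -10, 0, 0, 0], [-0.5, 0, 0, -14, 0, 0, 0], [-0.5, -35, -4, -14, 0, 0, 0], [-0.5, -35, -4, -14, 0, 0, 0], [-0.5, -35, -4, -14, 0, 0, 0], [-0.5, -35, -4, -14, 0, 0, 0], [-0.5, -35, -4, -14, 0, 0, 0], [-0.5, -35, -4, -14, 0, 0, 0], [-0.5, -35, -4, -14, 0, 0, 0]],
])

```text
time_s: 56.6
ee_pos: [427.0, -54.2, 216.7]
tool_rot: [0.666, 0.746, 0.001, 0.001]
wrist_force: [1.5, -0.7, 0.2]
grip_width: 66.0
finger_force: 0.0
```

Request:
jog_arm([
  [[-0.5, -3, 0, 0, 0, 0, 0], [-0.5, -8, 0, 0, 0, 0, 0], [-0.5, -12, 0, 0, 0, 0, 0], [-0.5, -12, 0, 0, 0, 0, 0], [-0.5, -12, 0, 0, 0, 0, 0]],
])

```text
time_s: 57.1
ee_pos: [440.4, -172.1, 216.2]
tool_rot: [0.667, 0.745, 0.0, -0.0]
wrist_force: [0.4, 0.1, -0.4]
grip_width: 66.0
finger_force: 0.0
```

```bash
python3 - <<'E'
from h import *
st();t=snap('top','t15')
r=blob('top',t,((100,120,40),(125,255,255)),px('top',(423,345,14)),14,30);print('handle',r[:3])
m=np.array([498,318.]);Q=lambda p:(np.array([[.994,.108],[-.108,.994]])@(np.array(p)-m)).round(1)
print('origin local ~',Q(r[2][:2]+30*np.array([.113,-.994])))
r=blob('top',t,((100,100,40),(125,255,255)),px('top',(548,92.5,86)),86,20);print('cap',r[:3])
print('spr',[(d['score'],Q(w('top',d['xy'],11)[:2])) for d in env.find_in('top','sprocket')[:2]])
cv2.imwrite('pics/f2.png',cv2.resize(t[110:290,150:430],(784,504))[:,:,::-1])
E
```

```text
57.1 [ 440.4 -172.1  216.2] [ 0.4  0.1 -0.4] 66.0 0.0 [-0.4   0.21  1.96  0.    0.97 -0.51]
handle (array([186.38181818, 242.74545455]), array([167, 239,  39,   8, 220], dtype=int32), array([422.5, 340.8,  14. ]))
origin local ~ [-72.4   0.8]
cap (array([268.39810427, 201.93838863]), array([261, 194,  16,  17, 211], dtype=int32), array([548.4,  94.6,  86. ]))
spr [(0.95, array([ 37.2, -18.2]))]
```

View pics/f2.png

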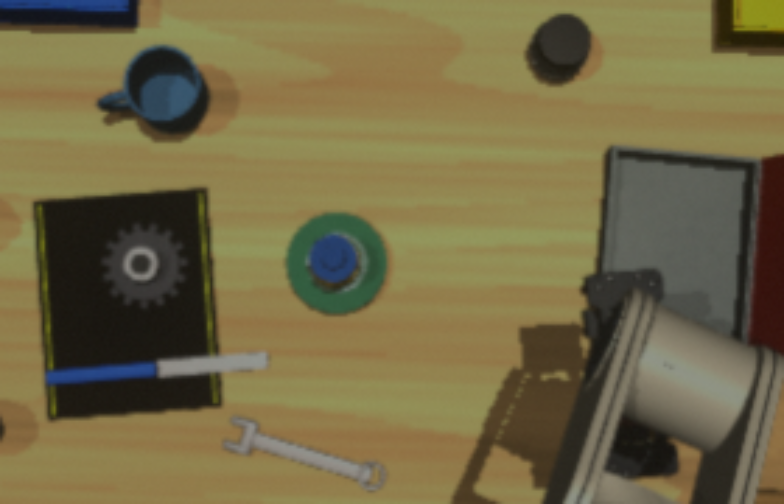

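The lever and sprocket lie on the mat, well inside the limits. The stack is centred, the case is empty and the lid is open.

```bash
python3 -c "
from rig import env
print(env.close_job())"
```

```text
the job is handed in; nothing more can be done
None
```

The job is handed in at about 57 s, with no pass or fail result returned: the last pictures show the base, all four buffers and the cap stacked centred on the saddle, the lid wide open, and the sprocket and tyre lever on the mat.

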